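# Take the flap off the sachet bin with the spring-bar fork

## Robot

A 7-joint arm with a two-finger parallel gripper is mounted at the origin on the work surface. World frame = base frame: x ahead of the robot, y to its left, z up, the work surface at z = 0. Lengths are in mm, angles in rad, forces in N, time in s.
With the tool pointing down it reaches from about 400 to 875 mm from the base axis. Payload 4.4 kg.
Tool frame: the origin (TCP) lies midway between the tips of the shut fingers; the grasp point (between the pads) lies 19 mm behind it; z points along the fingers, y is the line along which they close (so a half turn about z gives the same grasp; the last joint's range is limited). The gripper opens to 85 mm and grips with 20 to 120 N. Pads are 22 mm wide; open, the fingers measure 114 mm over their backs; the gripper's body (76 mm by 85 mm) begins 54 mm behind the grasp point. The pads swing forward as they close: fully open they stand 13 mm farther back than shut.
Start: joints at [-1.36, 0.628, 0.038, 1.517, -0.027, 0.996, -0.02], TCP at [177.607, 625.279, 231.313] pointing down, gripper open.
Joint ranges: [-3.06, 3.06], [-0.37, 2.12], [-1.25, 1.32], [0.18, 2.47], [-1.1, 4.24], [0.23, 1.98], [-2.94, 2.94]. Speed limits (rad/s): [2.57, 2.57, 3.14, 3.14, 3.14, 3.14, 3.14].

## Interface

Orientations are given as [roll, pitch, yaw] about the fixed x, y, z axes, in that order (R = Rz(yaw) Ry(pitch) Rx(roll)).
In Python, from cell import ctrl gives the robot as it stands.
- The arm moves only by the shell command python3 -m handwheel 'ROWS'. ROWS is JSON, a list of rows, each a list of 3 entries, a list of its own where there are three numbers: the turn, a rotation vector about the tool's x, y, z in degrees, then the shift along the tool's x, y, z in m, then the closure, from 0 (fully open) to 1 (shut). A call has 1 to 5 rows; each row shifts and turns the commanded pose from where the row before left it, along the tool's axes as they then stand; what a row does not reach is not made up. A row lasts 1/12 s, in which the tool goes at most 41.7 mm and 7.16 degrees, less where a joint would pass 70% of its speed; a pose out of reach is approached as far as the arm can. A call is refused whole if a number of a shift passes 0.0417 or a number of a turn 7.16, either way. A call with a gripper value outside its range is refused whole. The fingers move at their own pace and stop on an object; the grip force is fixed at half the most. Time passes only in rows, so rows that do not move let the fingers close. It gives the time, the measured TCP pose, the force, the opening and the grip force at its end, in the units of the state.
- ctrl.read_state(): the state, without advancing time (a new reading comes with each control period).
- ctrl.get_image(name): name is "scene" or "top" or "wrist"; returns a dict with "pixels" (480x640x3 uint8, red, green, blue), "fx", "fy", "cx", "cy" (pixels), "k1" (the pictures are not rectified: a ray, as slopes to the right and down, at radius r is drawn at 1 + k1 r^2 times it, then the intrinsics apply), "pose" (4x4, takes a point from camera to world coordinates); the wrist camera has in their place "T_tool_cam" (4x4, takes a point from camera to tool coordinates, whose origin is the TCP and whose axes are the flange's). Camera axes: x right, y up, looking along -z (the intrinsics and any distortion apply to the point x, -y, -z); pixel columns grow to the right and rows downward; lengths in mm; the calibration is good to about 2 mm. A picture is of the moment at which its call begins: read the wrist's pose just before it. There is no depth.
- ctrl.finish_job(): hands the job in; it is judged then, once.
The state is a dict: "clock": time; "qpos": joint angles; "qd": joint speeds; "tau": joint torques, N m; "eef_pos": TCP position; "tool_rot": TCP orientation; "force": force on the tool from outside, world axes, zero at the start; "torque": the same for the moment, N m; "width": finger opening in mm; "gripper_force": force on a finger pad.
Only numpy, scipy, OpenCV 4.12 (cv2) and the standard library are available. Lean on these libraries where they do the work, as an engineer would, in place of code of your own. Each camera call takes 0.05 s, during which the arm holds its last target. There are 200 camera calls.

## Task

The flap of the green sachet bin is due for washing: with the fork tool, squeeze the shoulder of its spring hinge bar inwards without forcing it (stop when you feel the spring go solid) and raise that end until the bar's tip is out over its lug. Stand the fork back in its bamboo stand, then draw the flap sideways off its fixed stub by its grip, lay it gently, right way up, inside the bamboo tray, and leave everything else alone.

Things in the scene. Friction and masses are not known exactly. Their poses are not given: they have to be found in the camera images.
- bin: Green plastic sachet bin, screwed to the ledge. Housing 140 mm (x) by 170 mm (y); rim and rear deck 140 mm high, mouth under the flap. Origin: centre of its underside, z up, -x its tilt-out front. The hinge axis over its rear deck runs along y at x = +45, z = 153.5 mm. Green fixed-end lug at y = -72 to -60; black slotted bracket with the sprung-end lug and the shoulder's stop at its +y end.
- bracket_slot (a point): On the bin's deck: middle of the slotted black bracket's range. Its lug (7 mm thick in y, inner face nominally at bin y = +63 mm) and its stop are clamped together anywhere up to 6 mm either way along y; that is not measured. Lugs are 22 mm wide (x), top 8 mm above the hinge axis, square 8 mm holes. The stop stops the shoulder 1.5 mm after the tip is out of the lug.
- flap: Loose pale green flap, about 0.12 kg, lying on the bin's rim as a hinged lid. Origin: on the plate's underside; mounted, it is on the bin's z axis at z = 140 mm, axes as the bin's, with 2 mm of play either way in y. Plate 5 mm thick, x = -68 to +28, y = -82 to +82 mm, flat beneath. Knuckle of 14 mm diameter along y at its rear: x = +45, z = +13.5, y = -58 to +10 mm. Right way up: z up.
- stub_end (a point): End of the fixed steel stub of the flap, 5 mm diameter, standing 8 mm out of the knuckle's -y end, 6 mm deep in the fixed-end lug. The flap cannot slide along y until its sprung end is raised. When the sprung tip rests on top of its lug, the flap leans about 0.08 rad about x; slid 9 to 12 mm towards the bin's +y, the stub is out and the flap lifts straight up.
- flap_grip (a point): Centre of the top of the flap's dark green upright grip: 12 mm thick (x), 44 mm long (y), 32 mm high, standing on the plate at x = -20 mm, y = 0 of the flap; this point is 37 mm above the plate's underside.
- spring_bar: Steel spring hinge bar on the flap, 5 mm diameter, along the flap's y out of the knuckle's +y end. Origin: centre of the tip's end face (flap y = +74.5 mm relaxed), through the sprung-end lug. Pushed to -y it first moves the flap through its play, then gives by 5 to 17 mm, depending on the bracket, at 4 N rising to 6.5 N, then goes solid with the tip just out. Over 10 N bends it.
- shoulder (a point): On the bar: centre of the outer (+y) face of its brass shoulder disc, 18 mm diameter, 3 mm thick, 31.5 mm inwards of the tip. From it to the lug at least 12 mm of bare bar can be straddled from above. Pressed together, fork and shoulder hold by friction (about 0.5), so raising the fork raises the bar. Relaxed again above the lug, the tip slides out and rests on the lug's top.
- fork: Spring-bar fork, 0.09 kg, 118 mm long, upright in its stand, tines down. Origin: between the tine tips at their lower ends; z up along the handle. Two tines 5 mm wide (x), 4 mm thick (y), 25 mm long, 10 mm slot between; blade 20 mm wide, 4 mm thick to z = 52; dark bolster plate 44 (x) by 30 mm (y), z = 52 to 58; orange handle 24 (x) by 16 mm (y), z = 58 to 118 mm.
- stand: Bamboo block fixed to the ledge, 70 mm (x) by 50 mm (y), top at z = 60 mm, with a pocket 30 mm (x) by 14 mm (y) in its middle, open upwards, down to z = 5 mm. Origin: centre of its underside. With the fork in it, bolster on its top, the fork's origin is 8 mm above the stand's origin.
- tray: Bamboo tray, 0.9 kg, 210 mm (x) by 290 mm (y), rim 8 mm thick and 18 mm high; inner floor at z = 6 mm, clear inside 194 by 274 mm. Origin: centre of its underside.
- kettle: Steel kettle with a whistling spout flap, on the hob at the back: 180 mm across, handle up to 185 mm. Origin: centre of its underside. Leave alone.
- mug: Clear plastic mug, 82 mm across, 95 mm high. Origin: centre of its underside. Leave alone.
- sugar_bowl: White ceramic sugar bowl with lid, 108 mm across, 102 mm high. Origin: centre of its underside. Leave alone.
- tea_tin: Red tea tin, 80 mm across, 125 mm high. Origin: centre of its underside. Leave alone.
- tea_carton: Yellow tea carton, 70 by 130 mm, 85 mm high. Origin: centre of its underside. Leave alone.
- jar: Amber glass jar with steel cap, 72 mm across, 120 mm high. Origin: centre of its underside. Leave alone.
- saucer: Blue saucer, 130 mm across, 16 mm high. Origin: centre of its underside. Leave alone.
Things that resemble listed ones, but are neither listed nor needed, are in the scene too. Leave any brown or purple look-alike of the flap alone.

How it is judged:
By the outcome, as a careful person would: the job done as asked, in the order asked, and still so for the second after the job is handed in, with the robot touching nothing.
It also fails if it takes over 72 s, if anything falls off the work surface, if the arm or the gripper's body presses on something with over 40 N, if the wrist force passes 120 N, or if a joint passes its speed limit or range.

## Working session

There is one attempt and no reset: what is moved stays moved. The work goes in short steps, Python scripts to look and compute and a shell command to move; the robot and the scene stay as the last step left them, time stands still between calls to the robot, and variables do not carry over. Pictures are saved under pics/ and viewed, at most 10 in all, crops included, and the job is handed in when it is done.

```bash
ls; mkdir -p pics; cat > h.py <<'E'
import numpy as np, cv2
from cell import ctrl
from scipy.spatial.transform import Rotation as R
def save(name,fn,crop=None,scale=1):
    st=ctrl.read_state(); d=ctrl.get_image(name); np.save('pics/'+fn+'.npy',{'d':d,'st':st},allow_pickle=True)
    im=d['pixels'][:,:,::-1]
    cv2.imwrite('pics/'+fn+'.png',im); return d,st
def load(fn):
    o=np.load('pics/'+fn+'.npy',allow_pickle=True).item(); return o['d'],o['st']
def campose(d,st):
    if 'pose' in d: return np.array(d['pose'])
    T=np.eye(4);T[:3,:3]=R.from_euler('xyz',st['tool_rot']).as_matrix();T[:3,3]=st['eef_pos']
    return T@np.array(d['T_tool_cam'])
def ray(d,st,u,v):
    x=(u-d['cx'])/d['fx'];y=(v-d['cy'])/d['fy'];rd=np.hypot(x,y);r=rd
    for _ in range(20): r=rd/(1+d['k1']*r*r)
    s=r/rd if rd>0 else 1
    P=campose(d,st);w=P[:3,:3]@np.array([x*s,-y*s,-1]);return P[:3,3],w/np.linalg.norm(w)
def onz(d,st,u,v,z):
    o,w=ray(d,st,u,v);return o+w*(z-o[2])/w[2]
def proj(d,st,p):
    P=campose(d,st);c=P[:3,:3].T@(np.array(p)-P[:3,3]);x=c[0]/-c[2];y=-c[1]/-c[2];k=1+d['k1']*(x*x+y*y)
    return np.array([d['fx']*x*k+d['cx'],d['fy']*y*k+d['cy']])
def tri(r1,r2):
    (o1,w1),(o2,w2)=r1,r2
    A=np.array([w1,-w2]).T;t=np.linalg.lstsq(A,o2-o1,rcond=None)[0]
    a=o1+t[0]*w1;b=o2+t[1]*w2;return (a+b)/2,np.linalg.norm(a-b)
E
python3 - <<'E'
from h import *
np.set_printoptions(precision=3,suppress=True)
d1,s=save('scene','s1');d2,s=save('top','t1')
for d in(d1,d2): print(d['fx'],d['cx'],d['cy'],d['k1'],d['pose'])
print(s)
E
```

```text
pics
496.7748683155231 320.92530593495104 237.28195421874028 -0.08179138629207838 [[  -0.67    -0.514    0.535 1373.762]
 [   0.742   -0.453    0.495  788.001]
 [  -0.012    0.729    0.685 1227.196]
 [   0.       0.       0.       1.   ]]
436.82639921489886 312.3607876476299 239.67412051277415 -0.06479845812054566 [[  -0.014    0.992   -0.125  372.265]
 [  -1.      -0.014   -0.005   -6.221]
 [  -0.007    0.125    0.992 1305.478]
 [   0.       0.       0.       1.   ]]
{'clock': 0.05, 'qpos': array([-1.36 ,  0.629,  0.038,  1.518, -0.027,  0.996, -0.02 ]), 'qd': array([ 0.001, -0.001,  0.001, -0.003, -0.001, -0.002, -0.001]), 'tau': array([  0.003, -56.505,   1.232, -19.42 ,   0.011,   0.005,  -0.   ]), 'eef_pos': array([177.439, 624.688, 230.4  ]), 'tool_rot': array([-3.14 ,  0.   ,  2.865]), 'force': array([-0.837, -0.25 , -0.472]), 'torque': array([ 0.004, -0.053,  0.02 ]), 'gripper_force': 0.0, 'width': 85.35539686048675}
```

View pics/s1.png

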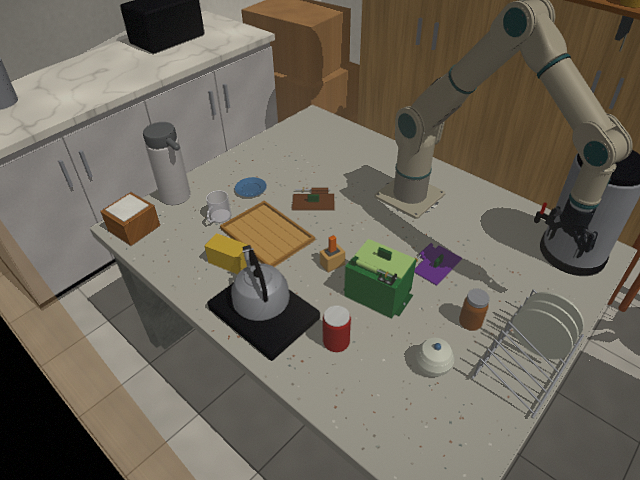

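View pics/t1.png

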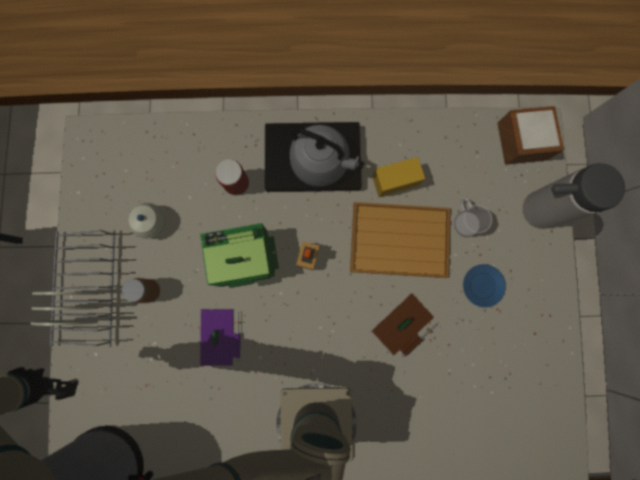

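Candidates for the flap: the pale green one on the green bin, top (237,256); the purple one at (218,337); the brown one at (405,325). I choose the green. The fork is orange at top (308,254), the tray at (401,240), and the bracket on the bin's +y end at (213,238).

```bash
python3 - <<'E'
from h import *
np.set_printoptions(precision=1,suppress=True)
for fn,fk in(('t1','top'),('s1','scene')):
    d,st=load(fn);hsv=cv2.cvtColor(d['pixels'],cv2.COLOR_RGB2HSV)
    def big(lo,hi,z,n,box):
        m=cv2.inRange(hsv,lo,hi);mm=np.zeros_like(m);x0,y0,x1,y1=box;mm[y0:y1,x0:x1]=m[y0:y1,x0:x1]
        c=max(cv2.findContours(mm,0,1)[0],key=cv2.contourArea)
        # world points on plane
        P=np.array([onz(d,st,*p[0],z)[:2] for p in c],np.float32)
        print(fk,n,cv2.contourArea(c),'px',cv2.boundingRect(c),cv2.minAreaRect(P),P.mean(0))
    b={'top':(190,215,290,300),'scene':(330,230,430,320)}[fk]
    big((35,90,130),(50,200,255),145,'flap',b)
    big((50,90,20),(75,255,255),140,'bin',b)
    b={'top':(290,230,330,280),'scene':(315,230,350,275)}[fk]
    big((3,190,130),(12,255,255),124,'fork',b)
    big((13,60,90),(25,200,255),60,'stand',b)
    b={'top':(340,195,460,285),'scene':(215,195,320,268)}[fk]
    big((10,60,60),(28,255,255),18,'tray',b)
d,_=load('t1');a=d['pixels'][:,:,::-1]
c1=cv2.resize(a[215:295,190:330],None,fx=5,fy=5,interpolation=2)
d,_=load('s1');c2=cv2.resize(d['pixels'][225:325,315:435,::-1],None,fx=4,fy=4,interpolation=2)[:400]
cv2.imwrite('pics/c1.png',c1)
E
```

```text
top flap 2094.0 px (203, 236, 65, 47) ((471.51513671875, 208.7394256591797), (105.19586944580078, 161.80421447753906), 9.285407066345215) [468.2 207.9]
top bin 647.0 px (213, 224, 64, 62) ((480.0802307128906, 190.4837646484375), (153.54257202148438, 175.7434844970703), 9.23070240020752) [476.8 165.2]
top fork 11.0 px (305, 250, 4, 6) ((486.41143798828125, 16.671138763427734), (8.149723052978516, 13.641470909118652), 89.18563842773438) [486.4  16.5]
top stand 256.0 px (296, 241, 23, 30) ((485.2844543457031, 16.992416381835938), (54.398468017578125, 78.06330871582031), 76.20474243164062) [485.6  17.5]
top tray 7011.0 px (349, 201, 102, 78) ((532.399169921875, -260.9039001464844), (298.08184814453125, 217.03546142578125), 85.7220687866211) [ 531.5 -260.4]
scene flap 1188.0 px (355, 240, 60, 38) ((474.9671325683594, 212.1192626953125), (108.58850860595703, 163.5943145751953), 9.258706092834473) [471.9 213.4]
scene bin 2241.5 px (344, 256, 72, 62) ((561.7418212890625, 267.8097839355469), (224.94528198242188, 207.8961181640625), 35.98639678955078) [555.6 261.2]
scene fork 56.0 px (329, 236, 7, 16) ((507.2968444824219, 38.92366409301758), (68.74466705322266, 19.307680130004883), 47.438629150390625) [506.8  37.5]
scene stand 355.5 px (319, 243, 26, 30) ((507.69287109375, 36.570228576660156), (96.13677215576172, 97.28817749023438), 75.15917205810547) [506.1  33.5]
scene tray 4088.5 px (215, 200, 101, 68) ((597.780517578125, -255.15057373046875), (304.1919250488281, 338.2127990722656), 85.380859375) [ 592.5 -254.1]
```

View pics/c1.png

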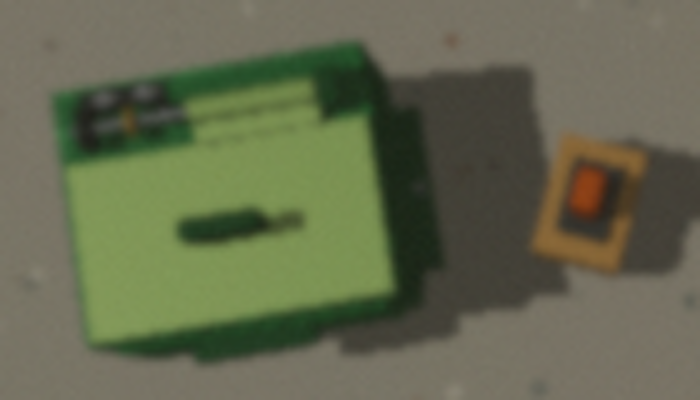

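The crop confirms the pale green flap on the green bin: black bracket at its left (+y) end, brass shoulder at crop (130,122), dark grip at (220,226). The fork stands at (590,195).

```bash
cat >> h.py <<'E'
def plan(p,yaw=None,st=None):
    """deltas in present tool axes (mm) to reach p, and z-turn in deg for a down tool's yaw"""
    st=st or ctrl.read_state();M=R.from_euler('xyz',st['tool_rot']).as_matrix()
    out=M.T@(np.array(p)-st['eef_pos'])
    t=None
    if yaw is not None:
        t=np.degrees((M.T@R.from_euler('xyz',[np.pi,0,np.radians(yaw)]).as_matrix()));t=R.from_matrix(np.radians(t)).as_rotvec(degrees=True)
    print('shift',np.round(out,1),'turn',None if t is None else np.round(t,2),'q',np.round(st['qpos'],2))
E
python3 - <<'E'
from h import *
np.set_printoptions(precision=3,suppress=True)
d,st=save('wrist','w0');print(d['T_tool_cam'],d['fx'],d['cx'],d['cy'],d['k1'])
plan((440,30,300),166.2)
E
```

```text
[[   0.001    0.951    0.31    79.587]
 [   1.      -0.001    0.      -0.548]
 [   0.001    0.31    -0.951 -142.362]
 [   0.       0.       0.       1.   ]] 400.8009465647321 319.5843752852204 237.80255972818992 -0.03813054012077665
shift [-415.1 -500.5  -68.7] turn [-0.09 -0.   -2.06] q [-1.36  0.63  0.04  1.52 -0.03  1.   -0.02]
```

```bash
python3 -m handwheel '[[[0,0,0],[0,0,-0.03],0],[[0,0,0],[0,0,-0.03],0],[[0,0,0],[-0.028,-0.028,0],0],[[0,0,0],[-0.028,-0.028,0],0],[[0,0,0],[-0.028,-0.028,0],0]]'
python3 -m handwheel '[[[0,0,0],[-0.028,-0.028,0],0],[[0,0,0],[-0.028,-0.028,0],0],[[0,0,0],[-0.028,-0.028,0],0],[[0,0,0],[-0.028,-0.028,0],0],[[0,0,0],[-0.028,-0.028,0],0]]'
python3 -m handwheel '[[[0,0,0],[-0.028,-0.028,0],0],[[0,0,0],[-0.028,-0.028,0],0],[[0,0,0],[-0.028,-0.028,0],0],[[0,0,0],[-0.028,-0.028,0],0],[[0,0,0],[-0.028,-0.028,0],0]]'
python3 -m handwheel '[[[0,0,0],[-0.028,-0.028,0],0],[[0,0,0],[-0.028,0,0],0],[[0,0,0],[0,0,0],0],[[0,0,0],[0,0,0],0]]'
python3 - <<'E'
from h import *
st=ctrl.read_state();print(st['clock'],st['eef_pos'],st['tool_rot'],st['qpos'])
save('wrist','w1')
E
```

```text
clock: 0.57
eef_pos: [235.7, 520.5, 291.4]
tool_rot: [3.141, 0.0, 2.866]
force: [1.0, -1.0, 0.0]
width: 85.0
gripper_force: 0.0
clock: 0.98
eef_pos: [332.3, 346.7, 291.3]
tool_rot: [-3.141, -0.0, 2.865]
force: [0.8, 0.2, -0.6]
width: 85.1
gripper_force: 0.0
clock: 1.4
eef_pos: [428.7, 173.8, 291.4]
tool_rot: [3.141, -0.0, 2.865]
force: [1.3, 0.5, -0.3]
width: 85.4
gripper_force: 0.0
clock: 1.73
eef_pos: [475.3, 132.5, 291.0]
tool_rot: [-3.141, -0.0, 2.862]
force: [-1.0, 0.1, -0.3]
width: 85.4
gripper_force: 0.0
1.7333 [475.3021776  132.50210062 291.00972252] [-3.14138816e+00 -6.87795569e-05  2.86188026e+00] [-0.46780421  0.33714046  0.18786302  1.86662538 -0.07613677  0.94487641
  1.0454653 ]
```

View pics/w1.png

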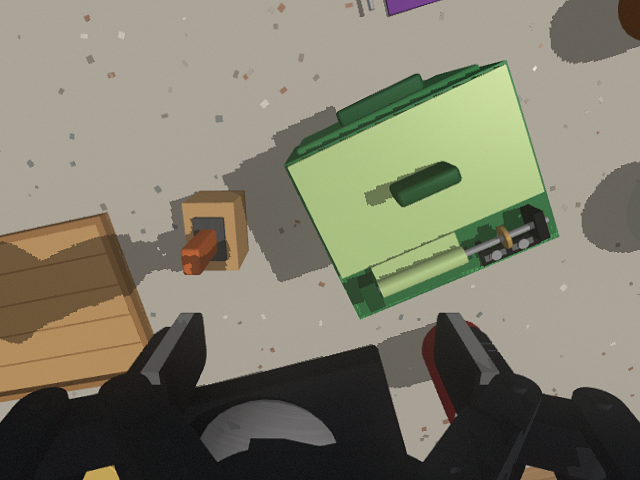

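The picture shows the flap with its grip at (427,185), brass shoulder at (505,238), bracket lug at about (537,222), the stand at (214,230) and the fork's handle top at (197,262).

```bash
python3 - <<'E'
from h import *
np.set_printoptions(precision=1,suppress=True)
d,st=load('w1');hsv=cv2.cvtColor(d['pixels'],cv2.COLOR_RGB2HSV)
for n,lo,hi,z,box in(('flap',(32,60,120),(50,220,255),145,(270,50,570,330)),('handle',(3,150,60),(12,255,255),126,(170,180,250,280)),('stand',(12,60,60),(22,200,255),60,(170,180,260,290)),('brass',(13,100,60),(28,255,255),153.5,(480,215,530,260)),('tray',(10,60,30),(24,255,255),18,(0,200,180,420))):
    m=cv2.inRange(hsv,lo,hi);x0,y0,x1,y1=box;mm=np.zeros_like(m);mm[y0:y1,x0:x1]=m[y0:y1,x0:x1]
    c=max(cv2.findContours(mm,0,1)[0],key=cv2.contourArea)
    q=cv2.approxPolyDP(c,3,True)[:,0]
    P=np.array([onz(d,st,*p,z)[:2] for p in c[:,0]],np.float32)
    print(n,cv2.contourArea(c),cv2.minAreaRect(P))
    print(np.c_[q,[onz(d,st,*p,z)[:2] for p in q]])
a=d['pixels'][:,:,::-1]
c1=cv2.resize(a[190:280,420:560],None,fx=4,fy=4,interpolation=2);c2=cv2.resize(a[180:285,165:255],None,fx=4,fy=4,interpolation=2)
o=np.zeros((780,560,3),np.uint8);o=np.zeros((420,560+360,3),np.uint8)
o[:360,:560]=c1;o[:420,560:]=c2;cv2.imwrite('pics/c2.png',cv2.resize(o,None,fx=.85,fy=.85))
E
```

```text
flap 30797.0 ((471.94256591796875, 209.58010864257812), (109.7763671875, 164.1595001220703), 9.136481285095215)
[[505.   64.  405.3 281.4]
 [288.  166.  430.9 120.9]
 [342.  278.  525.8 135.5]
 [375.  264.  521.4 163.1]
 [371.  269.  524.6 159.2]
 [379.  279.  534.6 163.2]
 [433.  253.  524.9 208.2]
 [458.  246.  524.6 227.8]
 [455.  229.  510.5 227.9]
 [543.  191.  499.5 296.2]]
handle 1095.0 ((479.2035827636719, 26.77825927734375), (23.32447052001953, 46.79270935058594), 37.200172424316406)
[[213.  230.  465.2  45.5]
 [199.  231.  462.8  34.3]
 [182.  249.  473.4  15.2]
 [185.  274.  494.7   9.2]
 [200.  273.  497.3  21.7]
 [216.  251.  482.7  41.5]]
stand 2958.0 ((481.1472473144531, 23.296905517578125), (63.74239730834961, 81.7195053100586), 74.12940216064453)
[[243.  190.  450.2  63.6]
 [199.  191.  439.5  23. ]
 [182.  202.  444.9   3.4]
 [184.  246.  487.  -11.5]
 [193.  236.  479.8   1. ]
 [193.  217.  461.7   8.1]
 [224.  218.  471.   36.8]
 [227.  259.  511.7  25. ]
 [210.  261.  509.1   7.7]
 [203.  270.  516.3  -2.6]
 [238.  270.  526.   31.6]
 [248.  250.  508.5  48.3]]
brass 164.5 ((523.3228759765625, 260.50079345703125), (19.838640213012695, 7.343470096588135), 14.099363327026367)
[[497.  227.  514.2 255.9]
 [498.  234.  519.8 255.9]
 [505.  239.  525.2 260.4]
 [502.  243.  527.7 257.8]
 [509.  248.  533.1 262.4]
 [511.  238.  525.6 264.9]
 [503.  226.  514.7 260.4]]
tray 22013.0 ((534.4447631835938, -221.89010620117188), (237.32046508789062, 212.71710205078125), 85.63182067871094)
[[ 107.   212.   437.6  -96.4]
 [   0.   236.   428.6 -226.7]
 [   0.   402.   631.2 -348.3]
 [  20.   399.   633.7 -318.8]
 [  47.   387.   625.8 -273.6]
 [  69.   391.   638.8 -248.3]
 [ 101.   386.   642.5 -204. ]
 [ 115.   376.   633.3 -179.7]
 [ 123.   376.   635.9 -169.8]
 [ 152.   337.   593.9 -111.3]]
```

View pics/c2.png

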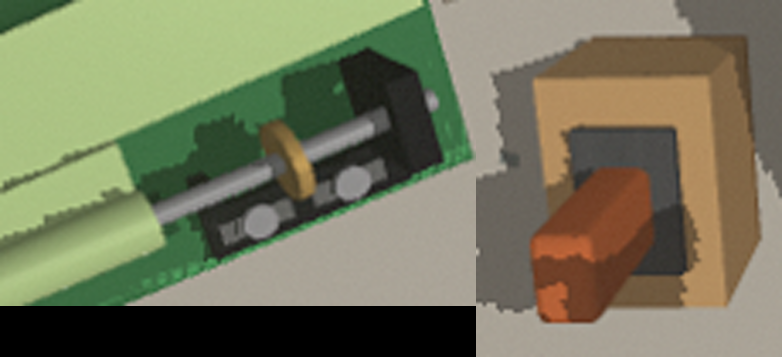

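The crop shows the bar entering the lug at crop (380,125), the tip at (432,100), the brass disc at (288,160), and the handle's top corners around (565,280).

```bash
python3 - <<'E'
from h import *
np.set_printoptions(precision=1,suppress=True)
d,st=load('w1')
W=lambda L,z:np.array([onz(d,st,u,v,z)[:2] for u,v in L])
s=W([(182.6,202.9),(234.7,202.9),(238.2,269.1)],60);print('stand',s,(s[0]+s[2])/2)
h=W([(181.5,250.6),(201.5,250),(200,274)],126);print('handle',h,(h[0]+h[2])/2)
b=W([(192.6,217.6),(223.8,217.6),(226.8,260.3)],66);print('bolster',b,(b[0]+b[2])/2)
y=np.radians(9.2);ex=np.array([np.cos(y),np.sin(y)]);ey=np.array([-ex[1],ex[0]]);O=np.array([485.1,211.7])
for n,p in(('luginner',(531.2,226.8)),('tip',(547,219.4)),('shoulder out',(510.3,234.7)),('brass c',(504.5,237))):
    q=W([p],153.5)[0];print(n,q,(q-O)@ex,(q-O)@ey)
print('grip',np.c_[W([(391,188),(460,178)],165)])
E
```

```text
stand [[445.9   3.6]
 [459.8  51.8]
 [525.1  32.1]] [485.5  17.9]
handle [[474.6  14.3]
 [478.6  30.3]
 [498.2  21.3]] [486.4  17.8]
bolster [[461.2   9.9]
 [469.4  38.6]
 [511.2  26.4]] [486.2  18.1]
luginner [521.1 280.6] 46.54374079259535 62.222189856423284
tip [518.7 292.6] 46.05608266904898 74.50562672862164
shoulder out [522.9 264.7] 45.79036679665277 46.26989426770858
brass c [523.5 260.3] 45.66372259419336 41.79911579907606
grip [[462.  185.9]
 [468.1 232.4]]
```

```bash
python3 - <<'E'
from h import *
plan((486.2,18,80),164)
E
```

```text
shift [ -43.5 -107.7  210.9] turn [-0.02 -0.07  0.11] q [-0.47  0.34  0.19  1.87 -0.08  0.95  1.05]
```

```bash
python3 -m handwheel '[[[0,0,0],[-0.0145,-0.036,0],0],[[0,0,0],[-0.0145,-0.036,0],0],[[0,0,0],[-0.0145,-0.0357,0],0],[[0,0,0],[0,0,0.02],0],[[0,0,0],[0,0,0],0]]'
python3 - <<'E'
from h import *
st=ctrl.read_state();plan((486.2,18,80),164)
d,st=save('wrist','w2');hsv=cv2.cvtColor(d['pixels'],cv2.COLOR_RGB2HSV)
p=proj(d,st,(486.2,18,126));print('expected handle top',p)
m=cv2.inRange(hsv,(3,130,60),(14,255,255));x,y=p.astype(int);mm=np.zeros_like(m);mm[max(0,y-60):y+60,x-50:x+50]=m[max(0,y-60):y+60,x-50:x+50]
for c in cv2.findContours(mm,0,1)[0]:
    if cv2.contourArea(c)>100:
        q=cv2.approxPolyDP(c,3,True)[:,0];print(np.round(np.c_[q,[onz(d,st,*a,126)[:2] for a in q]],1))
E
```

```text
clock: 2.2
eef_pos: [484.5, 16.8, 269.3]
tool_rot: [-3.14, -0.004, 2.862]
force: [-1.0, 0.1, 0.1]
width: 85.6
gripper_force: 0.0
shift [ -2.2   2.  189.3] turn [-0.1  -0.26 -0.01] q [-0.25  0.35  0.22  1.92 -0.1   0.89  1.31]
expected handle top [323.05902025 222.73780373]
[[315.  193.  463.1  18.5]
 [311.  234.  492.1   7. ]
 [329.  237.  498.1  19.3]
 [330.  196.  468.2  28.3]]
```

```bash
python3 -m handwheel '[[[0,0,0],[-0.0013,0.0013,0.04],0],[[0,0,0],[0,0,0.04],0],[[0,0,0],[0,0,0.04],0],[[0,0,0],[0,0,0.04],0],[[0,0,0],[0,0,0.029],0]]'
python3 -m handwheel '[[[0,0,0],[0,0,0],0],[[0,0,0],[0,0,0],1],[[0,0,0],[0,0,0],1],[[0,0,0],[0,0,0],1],[[0,0,0],[0,0,0],1]]'
python3 -m handwheel '[[[0,0,0],[0,0,0],1],[[0,0,0],[0,0,0],1],[[0,0,0],[0,0,0],1]]'
```

```text
clock: 2.67
eef_pos: [487.3, 21.8, 80.3]
tool_rot: [3.141, -0.002, 2.869]
force: [0.4, 0.1, 1.1]
width: 85.3
gripper_force: 0.0
clock: 3.08
eef_pos: [490.0, 19.4, 84.4]
tool_rot: [3.14, 0.004, 2.865]
force: [0.8, 0.0, -0.6]
width: 38.5
gripper_force: 0.0
clock: 3.33
eef_pos: [489.2, 18.9, 83.5]
tool_rot: [3.141, 0.002, 2.865]
force: [-1.7, -0.7, 7.9]
width: 15.5
gripper_force: 61.2
```

```bash
python3 -m handwheel '[[[0,0,0],[0,0,-0.03],1],[[0,0,0],[0,0,-0.04],1],[[0,0,-6.25],[0,0,-0.04],1],[[0,0,-6.25],[0,0,-0.04],1],[[0,0,-6.25],[0,0,-0.04],1]]'
python3 -m handwheel '[[[0,0,-6.25],[0,0,-0.01],1],[[0,0,0],[0,0,0],1],[[0,0,0],[0,0,0],1]]'
python3 - <<'E'
from h import *
y=np.radians(9.2);ex=np.array([np.cos(y),np.sin(y)]);ey=np.array([-ex[1],ex[0]]);O=np.array([485.1,211.7])
f=O+45.5*ex+53*ey; tx=-ex; t=f-2.8*tx
print(f,t);plan((*t,260),189.2)
E
```

```text
clock: 3.75
eef_pos: [487.8, 18.6, 274.5]
tool_rot: [-3.141, -0.0, -3.086]
force: [0.6, 1.0, -1.0]
width: 15.4
gripper_force: 59.9
clock: 4.0
eef_pos: [488.1, 18.7, 282.4]
tool_rot: [3.141, 0.001, -2.985]
force: [-0.2, -0.4, -2.2]
width: 15.2
gripper_force: 59.9
[521.54099711 271.29281609] [524.30497866 271.74048341]
shift [-75.1 244.3  22.5] turn [ 0.02  0.03 -0.25] q [-0.17  0.34  0.1   1.89 -0.04  0.92  1.68]
```

```bash
python3 -m handwheel '[[[0,0,-0.25],[-0.0107,0.0349,0],1],[[0,0,0],[-0.0107,0.0349,0],1],[[0,0,0],[-0.0107,0.0349,0],1],[[0,0,0],[-0.0107,0.0349,0],1],[[0,0,0],[-0.0107,0.0349,0],1]]'
python3 -m handwheel '[[[0,0,0],[-0.0107,0.0349,0.0],1],[[0,0,0],[-0.0107,0.0349,0],1],[[0,0,0],[0,0,0.022],1],[[0,0,0],[0,0,0],1],[[0,0,0],[0,0,0],1]]'
python3 - <<'E'
from h import *
plan((524.3,271.7,260),189.2);d,st=save('wrist','w3')
for n,p in(('shoulder',(523.1,261.5,153.5)),('lug',(520.7,281,153.5))):print(n,proj(d,st,p))
E
```

```text
clock: 4.42
eef_pos: [511.5, 200.8, 279.6]
tool_rot: [-3.14, -0.005, -2.981]
force: [0.9, 0.1, -1.7]
width: 15.4
gripper_force: 59.8
clock: 4.83
eef_pos: [520.7, 271.0, 256.9]
tool_rot: [-3.138, -0.007, -2.979]
force: [0.4, -0.3, -0.2]
width: 15.2
gripper_force: 59.8
shift [-3.7  0.1 -3.1] turn [-0.19 -0.4   0.11] q [-0.56  0.51  0.05  1.66 -0.03  0.97  1.23]
shoulder [306.05527535 239.55909893]
lug [336.42596068 240.77188759]
```

View pics/w3.png

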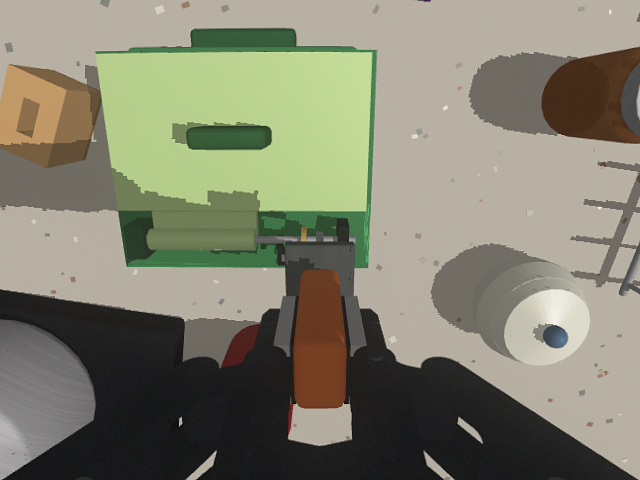

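The picture shows the fork over the bar: bolster columns 286–354, its near edge near row 243, the bar with brass at (304,235) and bracket at (342,235). The fork hides the tines, so I check the bolster edge by projection.

```bash
python3 - <<'E'
from h import *
np.set_printoptions(precision=1,suppress=True)
d,st=load('w3');g=cv2.cvtColor(d['pixels'],cv2.COLOR_RGB2GRAY)
for c in(300,330,340):print(c,g[225:285,c])
M=R.from_euler('xyz',st['tool_rot']).as_matrix()
for o in(-2,0,2,4,6):
    print(o,[proj(d,st,M@np.array(p)+st['eef_pos']) for p in((o+22,-15,23.5),(o+22,15,17.5),(o+12,-8,17.5),(o+12,8,-42.5))])
hsv=cv2.cvtColor(d['pixels'],cv2.COLOR_RGB2HSV)
m=cv2.inRange(hsv,(3,130,60),(14,255,255));m[:250]=0;m[420:]=0;m[:,:280]=0;m[:,360:]=0
c=max(cv2.findContours(m,0,1)[0],key=cv2.contourArea);print(cv2.approxPolyDP(c,2,True)[:,0].tolist())
b=cv2.inRange(hsv,(13,100,60),(28,255,255))[220:260,290:320];ys,xs=np.nonzero(b);print('brass',xs.min()+290,xs.max()+290,ys.min()+220,ys.max()+220)
print(g[232,255:380])
E
```

```text
300 [61 61 62 63 62 62 60 60 59 59 57 80 87 88 96 98 70 50 51 56 74 80 83 84
 82 81 82 81 84 79 83 83 63 54 57 53 54 54 56 55 53 54 54 55 51 55 55 56
 52 55 53 54 54 56 58 58 60 65 60 64]
330 [ 67  64  62  64  65  65  64  65  64  62  62  94 119 135 153 161 106  54
  49  56  70  78  84  82  81  83  82  84  83  82  83  84  83  84  81  82
  82  83  83  81  81  82  81  82  76  72  70  69  69  70  69  72  69  71
  71  72  69  70  68  69]
340 [39 43 45 46 47 48 45 43 48 45 45 42 45 42 47 44 51 50 55 53 67 76 81 81
 82 80 82 79 81 80 81 84 80 80 80 81 80 81 81 81 82 82 79 81 79 81 80 80
 81 81 80 80 80 81 80 80 83 81 80 82]
-2 [array([286.9, 250.1]), array([356.2, 255. ]), array([302.5, 276.6]), array([348.9, 359.1])]
0 [array([286.7, 245.8]), array([356.4, 250.6]), array([302.4, 272.3]), array([349.1, 353.2])]
2 [array([286.6, 241.5]), array([356.5, 246.1]), array([302.4, 268. ]), array([349.3, 347.3])]
4 [array([286.5, 237.2]), array([356.7, 241.6]), array([302.3, 263.7]), array([349.4, 341.3])]
6 [array([286.4, 232.8]), array([356.8, 237.1]), array([302.3, 259.3]), array([349.6, 335.3])]
[[306, 270], [302, 273], [293, 346], [294, 398], [302, 407], [337, 407], [345, 397], [346, 366], [338, 277], [332, 270]]
brass 301 306 226 241
[ 98  96  96  83  66  61  64  64  64  63  62  63  63  63  63  63  62  62
  66  61  64  63  61  62  64  63  61  62  64  64  64  63  64  66  65  64
  64  62  65  63  64  64  65  63  62  60 105 121 122 121 123  98  64  65
  63  63  63  65  65  64  63  82  84  84  84  83  83  84  71  66  60  62
  63  64  64  65  63  65  65  64  65  50  39  46  47  43  47  49  47  47
  48  50  46  44  84  99 100  98  97  97  98  99  99  99  99  99  98  99
  97 129 138 138 138 104 145 179 177 177 175 177 178 176 174 177 177]
```

```bash
python3 - <<'E'
from h import *
np.set_printoptions(precision=1,suppress=True)
d,st=load('w3');g=cv2.cvtColor(d['pixels'],cv2.COLOR_RGB2GRAY)
print(g[215:246,319])
M=R.from_euler('xyz',st['tool_rot']).as_matrix()
for o in(0,2,4):print(o,proj(d,st,M@np.array((o+10,0,75.5))+st['eef_pos']))
y=np.radians(9.2);ex=np.array([np.cos(y),np.sin(y)]);ey=np.array([-ex[1],ex[0]]);O=np.array([485.1,211.7])
f=O+45.6*ex+52.5*ey; t=f+2.3*ex;print(t)
plan((*t,221.5),189.2,st)
E
```

```text
[78 66 65 66 66 64 66 66 64 66 64 64 66 64 65 64 75 84 84 84 81 83 84 84
 81 85 65 52 53 54 69]
0 [320.7 235.7]
2 [320.7 232.4]
4 [320.7 229. ]
[524.  271.2]
shift [-3.5 -0.2 35.4] turn [-0.2 -0.4  0.1] q [-0.6  0.5  0.1  1.7 -0.   1.   1.2]
```

```bash
python3 -m handwheel '[[[0,0,0],[-0.0037,0,0.015],1],[[0,0,0],[0,0,0],1],[[0,0,0],[0,0,0],1]]'
python3 - <<'E'
from h import *
plan((524.2,271.2,221.5),189.2)
E
```

```text
clock: 5.13
eef_pos: [526.2, 271.1, 245.1]
tool_rot: [-3.141, -0.001, -2.98]
force: [0.2, 0.4, 0.1]
width: 15.5
gripper_force: 59.8
shift [ 2.   0.4 23.6] turn [-0.06 -0.08  0.03] q [-0.55  0.53  0.05  1.67 -0.03  0.95  1.23]
```

```bash
python3 -m handwheel '[[[0,0,0],[0.002,0.0004,0],1],[[0,0,0],[0,0,0],1],[[0,0,0],[0,0,0],1],[[0,0,0],[0,0,0],1]]'
python3 - <<'E'
from h import *
np.set_printoptions(precision=1,suppress=True)
plan((524.2,271.2,221.5),189.2)
d,st=save('wrist','w4');g=cv2.cvtColor(d['pixels'],cv2.COLOR_RGB2GRAY)
M=R.from_euler('xyz',st['tool_rot']).as_matrix()
print([proj(d,st,M@np.array((o,0,75.5))+st['eef_pos']) for o in (7.5,12.5,12.5-20)], 'bar',proj(d,st,(522,270,156)),proj(d,st,(522,270,151)))
for n,p in(('shoulder',(523.1,261.5,153.5)),('lug',(520.7,281,153.5))):print(n,proj(d,st,p))
cv2.imwrite('pics/c4.png',cv2.resize(d['pixels'][200:300,250:390,::-1],None,fx=5,fy=5,interpolation=2))
E
```

```text
clock: 5.47
eef_pos: [524.4, 272.8, 245.9]
tool_rot: [3.141, 0.001, -2.978]
force: [0.1, -0.3, -0.1]
width: 15.7
gripper_force: 59.8
shift [ 0.5 -1.5 24.4] turn [0.  0.1 0.2] q [-0.6  0.5  0.   1.7 -0.   0.9  1.2]
[array([320.7, 239.9]), array([320.7, 231.5]), array([320.6, 264.2])] bar [316.7 239.5] [316.8 237. ]
shoulder [302.9 237.8]
lug [334.7 239. ]
```

View pics/c4.png

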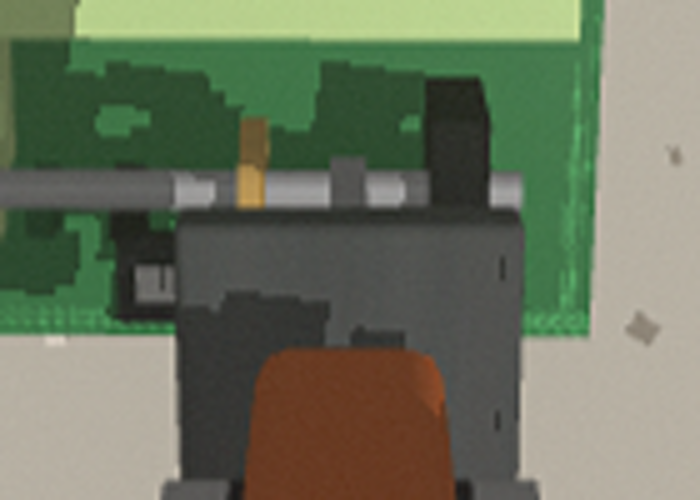

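The crop shows the tine (347,160) exactly midway between the brass disc's outer face (266) and the lug (428), and the bar where predicted. I descend.

```bash
python3 -m handwheel '[[[0,0,0],[0,0,0.006],1],[[0,0,0],[0,0,0.006],1],[[0,0,0],[0,0,0.006],1],[[0,0,0],[0,0,0.006],1],[[0,0,0],[0,0,0],1]]'
python3 -m handwheel '[[[0,0,0],[0,0,0],1],[[0,0,0],[0,0,0],1],[[0,0,0],[0,0,0],1],[[0,0,0],[0,0,0],1],[[0,0,0],[0,0,0],1]]'
```

```text
clock: 5.93
eef_pos: [523.3, 272.2, 219.4]
tool_rot: [-3.141, -0.003, -2.978]
force: [-0.2, 0.8, -1.0]
width: 15.2
gripper_force: 59.8
clock: 6.35
eef_pos: [524.5, 272.8, 221.6]
tool_rot: [3.141, 0.001, -2.978]
force: [-1.0, -0.3, -0.8]
width: 15.0
gripper_force: 59.8
```

```bash
f='eef_pos|force'; python3 -m handwheel '[[[0,0,0],[0,-0.003,0],1],[[0,0,0],[0,-0.003,0],1],[[0,0,0],[0,0,0],1],[[0,0,0],[0,0,0],1]]' | egrep "$f"
python3 -m handwheel '[[[0,0,0],[0,-0.002,0],1],[[0,0,0],[0,0,0],1],[[0,0,0],[0,0,0],1]]'| egrep "$f"
python3 -m handwheel '[[[0,0,0],[0,-0.002,0],1],[[0,0,0],[0,0,0],1],[[0,0,0],[0,0,0],1]]'| egrep "$f"
python3 -m handwheel '[[[0,0,0],[0,-0.002,0],1],[[0,0,0],[0,0,0],1],[[0,0,0],[0,0,0],1]]'| egrep "$f"
```

```text
eef_pos: [525.5, 266.3, 221.4]
force: [0.5, -0.0, -0.5]
gripper_force: 59.8
eef_pos: [525.6, 264.7, 221.3]
force: [-0.1, 0.3, -0.7]
gripper_force: 59.9
eef_pos: [525.9, 263.1, 221.3]
force: [-0.2, 1.8, -1.2]
gripper_force: 59.8
eef_pos: [526.0, 262.2, 221.4]
force: [-0.2, 4.7, -1.1]
gripper_force: 59.7
```

```bash
f='eef_pos|force'; python3 -m handwheel '[[[0,0,0],[0,-0.002,0],1],[[0,0,0],[0,0,0],1],[[0,0,0],[0,0,0],1]]' | egrep "$f"
python3 -m handwheel '[[[0,0,0],[0,-0.002,0],1],[[0,0,0],[0,0,0],1],[[0,0,0],[0,0,0],1]]'| egrep "$f"
python3 -m handwheel '[[[0,0,0],[0,-0.002,0],1],[[0,0,0],[0,0,0],1],[[0,0,0],[0,0,0],1]]'| egrep "$f"
```

```text
eef_pos: [526.5, 259.3, 221.4]
force: [-1.6, 4.6, -1.0]
gripper_force: 59.7
eef_pos: [526.8, 257.2, 221.3]
force: [-1.7, 3.9, -2.0]
gripper_force: 59.7
eef_pos: [527.1, 255.3, 221.3]
force: [-0.4, 5.5, -1.0]
gripper_force: 59.7
```

```bash
f='eef_pos|force:'; for i in 1; do :; done; python3 -m handwheel '[[[0,0,0],[0,-0.001,0],1],[[0,0,0],[0,0,0],1],[[0,0,0],[0,0,0],1]]' | egrep "$f"
python3 -m handwheel '[[[0,0,0],[0,-0.001,0],1],[[0,0,0],[0,0,0],1],[[0,0,0],[0,0,0],1]]'| egrep "$f"
python3 -m handwheel '[[[0,0,0],[0,-0.001,0],1],[[0,0,0],[0,0,0],1],[[0,0,0],[0,0,0],1]]'| egrep "$f"
```

```text
eef_pos: [527.2, 254.4, 221.3]
force: [-0.4, 5.2, -0.8]
gripper_force: 59.8
eef_pos: [527.4, 253.5, 221.3]
force: [-1.5, 5.4, -1.4]
gripper_force: 59.8
eef_pos: [527.6, 252.6, 221.3]
force: [-2.0, 5.0, -1.8]
gripper_force: 59.7
```

```bash
f='eef_pos|force:'; python3 -m handwheel '[[[0,0,0],[0,-0.001,0],1],[[0,0,0],[0,0,0],1],[[0,0,0],[0,0,0],1]]' | egrep "$f"
python3 -m handwheel '[[[0,0,0],[0,-0.001,0],1],[[0,0,0],[0,0,0],1],[[0,0,0],[0,0,0],1]]'| egrep "$f"
```

```text
eef_pos: [527.6, 251.8, 221.3]
force: [-2.3, 5.9, -2.1]
gripper_force: 59.7
eef_pos: [527.7, 251.2, 221.3]
force: [-1.0, 6.2, -2.0]
gripper_force: 60.0
```

```bash
python3 - <<'E'
from h import *
d,st=save('wrist','w5');print(st['force'],st['eef_pos'])
cv2.imwrite('pics/c5.png',cv2.resize(d['pixels'][200:290,240:400,::-1],None,fx=5,fy=5,interpolation=2))
E
```

```text
[-1.01588421  6.19013773 -2.01069314] [527.74328031 251.23205149 221.34747269]
```

View pics/c5.png

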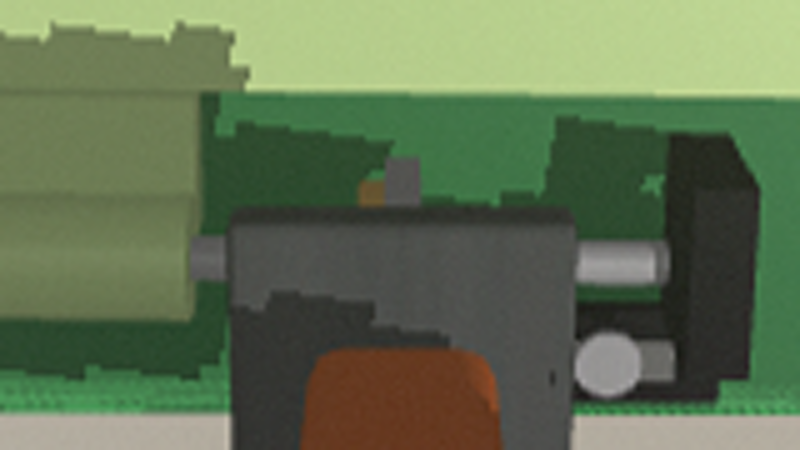

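The crop shows the bar's tip (660,262) now about flush with the lug's inner face (668). It needs a little more to reach the stop.

```bash
f='eef_pos|force:'; python3 -m handwheel '[[[0,0,0],[0,-0.0006,0],1],[[0,0,0],[0,0,0],1],[[0,0,0],[0,0,0],1]]' | egrep "$f"
python3 -m handwheel '[[[0,0,0],[0,-0.0006,0],1],[[0,0,0],[0,0,0],1],[[0,0,0],[0,0,0],1]]'| egrep "$f"
```

```text
eef_pos: [527.8, 251.1, 221.3]
force: [-1.8, 7.1, -1.3]
gripper_force: 59.8
eef_pos: [527.8, 251.0, 221.3]
force: [-2.4, 7.4, -1.7]
gripper_force: 59.8
```

Solid (0.1 mm for 0.6 mm commanded, about 7.5 N). I ease off slightly and raise.

```bash
f='eef_pos|force:'; python3 -m handwheel '[[[0,0,0],[0,0.0003,-0.001],1],[[0,0,0],[0,0,-0.001],1],[[0,0,0],[0,0,-0.001],1],[[0,0,0],[0,0,-0.001],1],[[0,0,0],[0,0,0],1]]' | egrep "$f"
python3 -m handwheel '[[[0,0,0],[0,0,-0.001],1],[[0,0,0],[0,0,-0.001],1],[[0,0,0],[0,0,-0.001],1],[[0,0,0],[0,0,-0.001],1],[[0,0,0],[0,0,0],1]]' | egrep "$f"
python3 -m handwheel '[[[0,0,0],[0,0,-0.001],1],[[0,0,0],[0,0,-0.001],1],[[0,0,0],[0,0,-0.001],1],[[0,0,0],[0,0,0],1],[[0,0,0],[0,0,0],1]]' | egrep "$f"
python3 - <<'E'
from h import *
d,st=save('wrist','w6');print(st['force'],st['eef_pos'])
cv2.imwrite('pics/c6.png',cv2.resize(d['pixels'][180:300,220:420,::-1],None,fx=4,fy=4,interpolation=2))
E
```

```text
eef_pos: [527.7, 251.0, 225.3]
force: [-1.5, 7.2, -1.7]
gripper_force: 59.8
eef_pos: [527.5, 250.4, 229.1]
force: [-2.2, 6.3, -4.2]
gripper_force: 59.8
eef_pos: [527.6, 250.1, 232.0]
force: [-1.8, 5.8, -2.8]
gripper_force: 59.8
[-1.7852232   5.78593598 -2.80672925] [527.56680418 250.10744341 232.01760441]
```

View pics/c6.png

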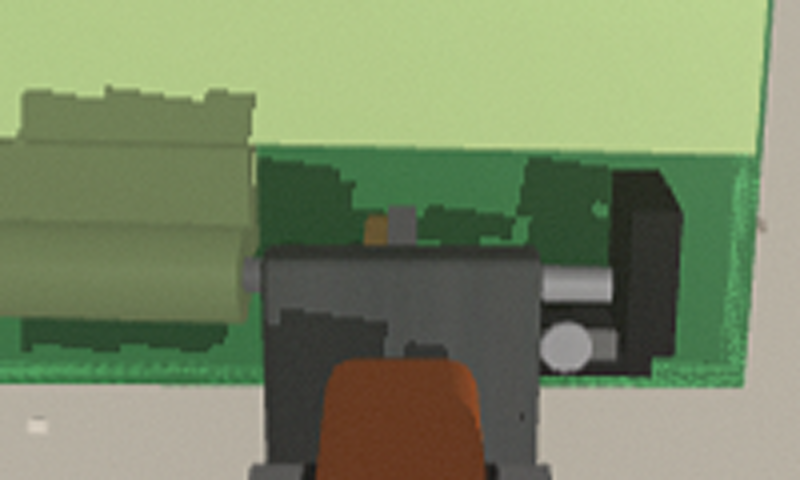

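```bash
python3 - <<'E'
from h import *
np.set_printoptions(precision=1,suppress=True)
d,st=load('w6')
y=np.radians(9.2);ex=np.array([np.cos(y),np.sin(y)]);ey=np.array([-ex[1],ex[0]]);O=np.array([485.1,211.7])
loc=lambda q:((q[:2]-O)@ex,(q[:2]-O)@ey)
for z in(145,150,155,160):print(z,'corner',loc(onz(d,st,408.8,218.8,z)))
for z in(145,147,150):print(z,'edge left',loc(onz(d,st,221,215.5,z)))
for z in(153.5,160,166,168):print(z,'tip',loc(onz(d,st,373,251,z)))
for z in(140,161.5):print(z,'lug top inner/outer', loc(onz(d,st,378,250,z)),loc(onz(d,st,390,250,z)))
E
```

```text
145 corner (np.float64(30.88764767849365), np.float64(83.53002569153834))
150 corner (np.float64(29.525062033520307), np.float64(82.36528813482143))
155 corner (np.float64(28.16247638854701), np.float64(81.20055057810445))
160 corner (np.float64(26.799890743573656), np.float64(80.03581302138748))
145 edge left (np.float64(29.34875129904832), np.float64(-27.906125177892463))
147 edge left (np.float64(28.817130703507498), np.float64(-27.40069624901957))
150 edge left (np.float64(28.019699810196272), np.float64(-26.642552855710193))
153.5 tip (np.float64(48.22856944541544), np.float64(61.92548552211191))
160 tip (np.float64(45.878926325464285), np.float64(60.98864265161137))
166 tip (np.float64(43.7100249839709), np.float64(60.123864617303255))
168 tip (np.float64(42.98705787013973), np.float64(59.83560527253387))
140 lug top inner/outer (np.float64(52.43525289584871), np.float64(66.95484522840471)) (np.float64(52.40566579629), np.float64(74.43455835871372))
161.5 lug top inner/outer (np.float64(44.72510425637375), np.float64(63.573280527001295)) (np.float64(44.69823038775998), np.float64(70.36708022115072))
```

```bash
f='eef_pos|force:'; python3 -m handwheel '[[[0,0,0],[0,0,-0.001],1],[[0,0,0],[0,0,0],1]]' | egrep "$f"
python3 -m handwheel '[[[0,0,0],[0,0,-0.001],1],[[0,0,0],[0,0,0],1]]' | egrep "$f"
python3 -m handwheel '[[[0,0,0],[0,0,-0.001],1],[[0,0,0],[0,0,0],1],[[0,0,0],[0,0,0],1]]' | egrep "$f"
python3 - <<'E'
from h import *
d,st=save('wrist','w7')
hsv=cv2.cvtColor(d['pixels'],cv2.COLOR_RGB2HSV);g=cv2.cvtColor(d['pixels'],cv2.COLOR_RGB2GRAY)
print('tine',g[222:245,320],'brass',hsv[222:245,312:316].mean(1).astype(int).tolist())
d,st=load('w6');hsv=cv2.cvtColor(d['pixels'],cv2.COLOR_RGB2HSV);g=cv2.cvtColor(d['pixels'],cv2.COLOR_RGB2GRAY)
print('tine',g[222:245,320],'brass',hsv[222:245,312:316].mean(1).astype(int).tolist())
E
```

```text
eef_pos: [527.5, 250.1, 233.1]
force: [-1.2, 5.8, -2.0]
gripper_force: 59.8
eef_pos: [527.6, 250.1, 234.1]
force: [-1.4, 6.1, -3.1]
gripper_force: 59.8
eef_pos: [527.6, 250.2, 235.1]
force: [-1.5, 6.2, -3.2]
gripper_force: 59.8
tine [ 96 100  98  95  96  97  97  96  99  89  87  82  87  83  84  83  81  82
  86  64  46  51  53] brass [[64, 115, 117], [64, 115, 118], [64, 115, 118], [63, 114, 118], [63, 117, 117], [63, 116, 117], [64, 116, 118], [64, 117, 118], [64, 116, 119], [62, 108, 90], [61, 105, 73], [39, 100, 76], [21, 122, 94], [20, 131, 101], [21, 128, 102], [20, 127, 103], [20, 130, 102], [20, 133, 101], [20, 130, 105], [21, 86, 70], [52, 28, 50], [45, 32, 53], [42, 24, 55]]
tine [99 95 98 97 97 95 97 96 98 89 83 82 82 84 81 84 83 84 84 63 51 50 55] brass [[64, 114, 117], [64, 114, 118], [64, 116, 117], [63, 116, 117], [63, 113, 117], [63, 116, 117], [64, 116, 116], [64, 115, 118], [64, 117, 117], [64, 117, 119], [63, 113, 89], [45, 98, 74], [23, 123, 90], [20, 128, 102], [20, 129, 102], [19, 131, 102], [20, 129, 101], [20, 131, 101], [20, 132, 104], [22, 80, 70], [57, 24, 50], [42, 31, 50], [41, 26, 56]]
```

```bash
f='eef_pos|force:'; python3 -m handwheel '[[[0,0,0],[0,0,-0.001],1],[[0,0,0],[0,0,-0.001],1],[[0,0,0],[0,0,0],1],[[0,0,0],[0,0,0],1]]' | egrep "$f"
python3 -m handwheel '[[[0,0,0],[0,0.002,0],1],[[0,0,0],[0,0.002,0],1],[[0,0,0],[0,0.002,0],1],[[0,0,0],[0,0,0],1],[[0,0,0],[0,0,0],1]]' | egrep "$f"
python3 - <<'E'
from h import *
d,st=save('wrist','w8')
cv2.imwrite('pics/c8.png',cv2.resize(d['pixels'][180:300,220:420,::-1],None,fx=4,fy=4,interpolation=2))
E
```

```text
eef_pos: [527.5, 250.2, 237.0]
force: [-1.5, 5.5, -3.4]
gripper_force: 59.8
eef_pos: [526.8, 255.7, 237.0]
force: [-1.3, 5.1, -2.8]
gripper_force: 59.9
```

View pics/c8.png

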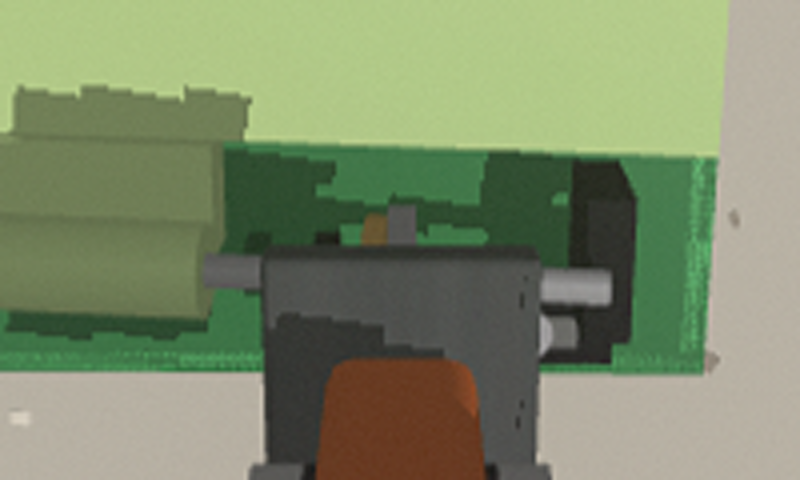

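The crop shows the bar's tip (610,287) lying over the lug's top (570–635). I relax the spring fully, then lift the fork out.

```bash
f='eef_pos|force:'; python3 -m handwheel '[[[0,0,0],[0,0.002,0],1],[[0,0,0],[0,0.002,0],1],[[0,0,0],[0,0.002,0],1],[[0,0,0],[0,0,0],1],[[0,0,0],[0,0,0],1]]' | egrep "$f"
python3 -m handwheel '[[[0,0,0],[0,0.001,0.0005],1],[[0,0,0],[0,0.001,0.0005],1],[[0,0,0],[0,0.001,0],1],[[0,0,0],[0,0.001,0],1],[[0,0,0],[0,0,0],1]]' | egrep "$f"
python3 -m handwheel '[[[0,0,0],[0,0.001,0],1],[[0,0,0],[0,0.001,0],1],[[0,0,0],[0,0.001,0],1],[[0,0,0],[0,0,0],1],[[0,0,0],[0,0,0],1]]' | egrep "$f"
python3 - <<'E'
from h import *
d,st=save('wrist','w9')
cv2.imwrite('pics/c9.png',cv2.resize(d['pixels'][180:300,220:420,::-1],None,fx=4,fy=4,interpolation=2))
E
```

```text
eef_pos: [526.1, 261.1, 237.2]
force: [-0.9, 4.9, -1.3]
gripper_force: 59.9
eef_pos: [526.0, 263.5, 236.3]
force: [0.6, 0.6, -1.2]
gripper_force: 60.0
eef_pos: [525.2, 267.7, 236.3]
force: [0.6, 0.1, -0.2]
gripper_force: 60.0
```

```bash
f='eef_pos|force:'; python3 -m handwheel '[[[0,0,0],[0,0,-0.01],1],[[0,0,0],[0,0,-0.02],1],[[0,0,0],[0,0,-0.02],1],[[0,0,0],[0,0,0],1],[[0,0,0],[0,0,0],1]]'
python3 - <<'E'
from h import *
np.set_printoptions(precision=1,suppress=True)
d,st=save('wrist','w10')
y=np.radians(9.2);ex=np.array([np.cos(y),np.sin(y)]);ey=np.array([-ex[1],ex[0]]);O=np.array([485.1,211.7])
g=cv2.cvtColor(d['pixels'],cv2.COLOR_RGB2GRAY);hsv=cv2.cvtColor(d['pixels'],cv2.COLOR_RGB2HSV)
pt=lambda x,yy,z:np.r_[O+x*ex+yy*ey,z]
for n,p in(('tip flat',(45,74,153.5)),('tip raised',(45,74,164.5)),('lug top in',(45,63,161.5)),('lug top out',(45,70,161.5)),('corner flat',(28,82,145)),('corner up',(28,82,157)),('cornerF flat',(-68,82,145)),('cornerF up',(-68,82,157)),('cornerR',(-68,-82,145))):print(n,proj(d,st,pt(*p)))
for v in range(226,248,2):print(v,g[v,325:372].tolist())
m=cv2.inRange(hsv,(32,60,130),(50,220,255));c=max(cv2.findContours(m,0,1)[0],key=cv2.contourArea);print(cv2.approxPolyDP(c,3,True)[:,0].tolist())
plan((489.2,18.9,283),164.2)
E
```

```text
clock: 14.43
eef_pos: [525.9, 268.2, 287.9]
tool_rot: [3.141, 0.003, -2.978]
force: [-0.3, 0.7, -2.0]
width: 15.4
gripper_force: 60.0
tip flat [355.  217.8]
tip raised [356.3 222. ]
lug top in [340.2 220.8]
lug top out [350.2 220.8]
corner flat [365.8 192. ]
corner up [367.7 195.5]
cornerF flat [371.3  47.4]
cornerF up [373.7  44.7]
cornerR [121.6  48. ]
226 [97, 95, 97, 99, 101, 112, 115, 116, 116, 115, 120, 119, 117, 138, 142, 142, 144, 142, 143, 143, 144, 145, 145, 146, 146, 144, 144, 143, 145, 147, 107, 103, 102, 102, 104, 103, 105, 103, 101, 99, 105, 141, 130, 159, 184, 180, 180]
228 [37, 38, 37, 37, 36, 35, 40, 45, 42, 41, 41, 42, 41, 42, 34, 36, 45, 42, 43, 42, 46, 46, 47, 45, 44, 84, 100, 100, 101, 100, 100, 100, 102, 102, 102, 101, 102, 102, 128, 127, 135, 115, 118, 151, 183, 181, 181]
230 [46, 45, 41, 38, 46, 44, 49, 41, 42, 43, 47, 47, 47, 47, 38, 40, 49, 45, 48, 48, 46, 48, 46, 48, 44, 87, 104, 103, 101, 101, 100, 102, 101, 103, 102, 104, 102, 101, 108, 102, 113, 127, 120, 167, 183, 182, 181]
232 [46, 92, 138, 151, 153, 156, 157, 150, 121, 60, 56, 57, 56, 60, 47, 45, 44, 
[... 1375 characters left out ...]
9, 55, 95, 106, 99, 98, 96, 119, 127, 104, 97, 99, 97, 110, 111, 122, 183, 183, 183, 181]
246 [77, 81, 77, 79, 81, 81, 83, 80, 84, 80, 82, 79, 79, 79, 78, 77, 81, 80, 82, 80, 83, 82, 84, 82, 81, 80, 80, 81, 80, 82, 179, 180, 179, 176, 177, 179, 179, 178, 179, 178, 177, 181, 178, 183, 181, 180, 180]
[[123, 48], [138, 178], [174, 186], [173, 191], [181, 194], [170, 194], [172, 207], [175, 203], [178, 207], [264, 210], [257, 213], [257, 219], [244, 215], [181, 217], [166, 212], [165, 222], [175, 218], [181, 222], [257, 222], [262, 227], [265, 207], [253, 203], [263, 203], [266, 194], [366, 196], [374, 48]]
shift [  76.  -239.8    3.5] turn [ 0.   0.  25.2] q [-0.6  0.5  0.1  1.6 -0.   1.   1.2]
```

```bash
python3 -m handwheel '[[[0,0,0],[0.0109,-0.0343,0],1],[[0,0,0],[0.0109,-0.0343,0],1],[[0,0,0],[0.0109,-0.0343,0],1],[[0,0,0],[0.0109,-0.0343,0],1],[[0,0,0],[0.0109,-0.0343,0],1]]' >/dev/null
python3 -m handwheel '[[[0,0,0],[0.0109,-0.0343,0],1],[[0,0,0],[0.0109,-0.0343,0],1],[[0,0,6.3],[0,0,0],1],[[0,0,6.3],[0,0,0],1],[[0,0,6.3],[0,0,0],1]]'>/dev/null
python3 -m handwheel '[[[0,0,6.3],[0,0,0.05],1]]' 2>&1|tail -1
python3 -m handwheel '[[[0,0,6.3],[0,0,0.04],1],[[0,0,0],[0,0,0.03],1],[[0,0,0],[0,0,0],1],[[0,0,0],[0,0,0],1],[[0,0,0],[0,0,0],1]]'
python3 - <<'E'
from h import *
plan((489.2,18.9,83.5),164.15);d,st=save('wrist','w11')
g=cv2.cvtColor(d['pixels'],cv2.COLOR_RGB2GRAY)
M=R.from_euler('xyz',st['tool_rot']).as_matrix()
for p in((12.5,0,75.5),(24.5,-15,23.5),(24.5,15,23.5),(24.5,15,17.5)):print(proj(d,st,M@np.array(p)+st['eef_pos']))
print(g[215:260,320].tolist(),g[250,270:370].tolist())
E
```

```text
refused, shift out of range in row 1
clock: 15.73
eef_pos: [489.6, 18.5, 217.1]
tool_rot: [3.141, 0.001, 2.866]
force: [0.5, -0.3, -0.3]
width: 15.2
gripper_force: 60.0
shift [  0.6   0.3 133.6] turn [0.01 0.04 0.05] q [-0.22  0.43  0.18  1.97 -0.11  0.75  1.31]
[320.74142387 231.01485077]
[286.63737917 239.78003156]
[355.41764769 239.84012769]
[356.61533843 244.3232184 ]
[96, 97, 96, 97, 96, 96, 95, 96, 96, 95, 95, 94, 105, 108, 116, 166, 140, 106, 102, 103, 104, 103, 104, 102, 103, 106, 81, 62, 63, 65, 77, 84, 86, 88, 88, 86, 86, 85, 87, 86, 87, 83, 86, 85, 88] [189, 189, 192, 188, 190, 191, 189, 191, 188, 190, 188, 189, 190, 196, 125, 73, 83, 87, 86, 89, 89, 89, 89, 92, 91, 93, 93, 90, 91, 88, 90, 90, 89, 90, 89, 89, 86, 86, 90, 86, 89, 87, 86, 86, 88, 87, 87, 85, 88, 86, 86, 85, 88, 86, 87, 89, 88, 88, 90, 90, 89, 92, 90, 91, 89, 88, 87, 87, 85, 88, 88, 87, 88, 87, 88, 88, 88, 88, 89, 89, 89, 87, 86, 85, 97, 192, 191, 190, 188, 190, 190, 190, 190, 187, 189, 188, 190, 190, 192, 177]
```

```bash
f='eef_pos|force:'; python3 -m handwheel '[[[0,0,0],[0.0004,0.0003,0.03],1],[[0,0,0],[0,0,0.03],1],[[0,0,0],[0,0,0.012],1],[[0,0,0],[0,0,0],1],[[0,0,0],[0,0,0],1]]' | egrep "$f"
python3 -m handwheel '[[[0,0,0],[0,0,0.012],1],[[0,0,0],[0,0,0.012],1],[[0,0,0],[0,0,0.012],1],[[0,0,0],[0,0,0.012],1],[[0,0,0],[0,0,0],1]]'| egrep "$f"
python3 -m handwheel '[[[0,0,0],[0,0,0.008],1],[[0,0,0],[0,0,0.003],1],[[0,0,0],[0,0,0],1],[[0,0,0],[0,0,0],1]]'| egrep "$f"
python3 -m handwheel '[[[0,0,0],[0,0,0.001],1],[[0,0,0],[0,0,0],1],[[0,0,0],[0,0,0],1]]'| egrep "$f"
```

```text
eef_pos: [489.6, 18.9, 145.3]
force: [-0.2, -0.2, -0.8]
gripper_force: 60.1
eef_pos: [489.4, 19.1, 96.7]
force: [-0.4, 0.4, -1.4]
gripper_force: 60.1
eef_pos: [489.1, 19.0, 85.8]
force: [0.5, 0.1, -1.3]
gripper_force: 60.1
eef_pos: [488.8, 19.0, 84.5]
force: [0.0, -0.4, -0.6]
gripper_force: 60.1
```

```bash
f='eef_pos|force:'; python3 -m handwheel '[[[0,0,0],[0,0,0.001],1],[[0,0,0],[0,0,0],1],[[0,0,0],[0,0,0],1]]'| egrep "$f"
python3 -m handwheel '[[[0,0,0],[0,0,0],0],[[0,0,0],[0,0,0],0],[[0,0,0],[0,0,0],0],[[0,0,0],[0,0,0],0],[[0,0,0],[0,0,0],0]]'
python3 -m handwheel '[[[0,0,0],[0,0,0],0],[[0,0,0],[0,0,-0.03],0],[[0,0,0],[0,0,-0.04],0],[[0,0,0],[0,0,-0.04],0],[[0,0,0],[0,0,-0.04],0]]'
python3 -m handwheel '[[[0,0,0],[0,0,-0.03],0],[[0,0,0],[0,0,-0.03],0],[[0,0,0],[0,0,0],0],[[0,0,0],[0,0,0],0]]'
python3 - <<'E'
from h import *
d,st=save('wrist','w12')
for n,p in(('handle c',(486,18,126)),('bolster front corners',(465.5,30.5,66)),('',(459.5,9.8,66))):print(n,proj(d,st,p))
hsv=cv2.cvtColor(d['pixels'],cv2.COLOR_RGB2HSV);m=cv2.inRange(hsv,(3,130,60),(14,255,255));m[:, :270]=0;m[:,380:]=0;m[300:]=0
c=max(cv2.findContours(m,0,1)[0],key=cv2.contourArea);q=cv2.approxPolyDP(c,3,True)[:,0];print(np.c_[q,[onz(d,st,*a,126)[:2] for a in q]].round(1))
print(st['eef_pos'],st['tool_rot'],st['qpos'].round(2))
E
```

```text
eef_pos: [488.9, 19.0, 83.5]
force: [-1.2, -0.2, 1.6]
gripper_force: 60.3
clock: 17.87
eef_pos: [488.7, 19.0, 83.3]
tool_rot: [-3.142, -0.0, 2.866]
force: [-1.0, 0.2, -1.0]
width: 74.7
gripper_force: 0.0
clock: 18.28
eef_pos: [488.1, 18.8, 234.8]
tool_rot: [-3.141, -0.001, 2.865]
force: [1.7, -0.1, -0.4]
width: 85.6
gripper_force: 0.0
clock: 18.62
eef_pos: [489.6, 19.0, 294.9]
tool_rot: [3.14, 0.004, 2.866]
force: [0.0, 0.5, -0.8]
width: 85.4
gripper_force: 0.0
handle c [317.62715867 207.01619906]
bolster front corners [324.83092892 166.94927026]
 [301.45508107 166.79480702]
[[314.  180.  464.4  21.2]
 [310.  186.  468.1  16.9]
 [309.  217.  492.    9.1]
 [326.  220.  498.2  21.6]
 [327.  183.  469.4  30.3]]
[489.57369194  19.04889134 294.88116956] [3.13984311 0.00360366 2.86573561] [-0.25  0.33  0.21  1.87 -0.08  0.95  1.29]
```

```bash
python3 -m handwheel '[[[0,0,0],[0.015,0.035,0],0],[[0,0,0],[0.015,0.035,0],0],[[0,0,0],[0.015,0.035,0],0],[[0,0,0],[0.015,0.035,0],0],[[0,0,0],[0.015,0.035,0],0]]' >/dev/null
python3 -m handwheel '[[[0,0,6.5],[0,0,0],0.5],[[0,0,6.5],[0,0,0],0.5],[[0,0,6.5],[0,0,0],0.5],[[0,0,6.5],[0,0,0],0.5],[[0,0,6.5],[0,0,0],0.5]]' >/dev/null
python3 -m handwheel '[[[0,0,6.5],[0,0,0],0.5],[[0,0,6.5],[0,0,0],0.5],[[0,0,6.5],[0,0,0],0.5],[[0,0,6.5],[0,0,0],0.5],[[0,0,6.5],[0,0,0],0.5]]' >/dev/null
python3 -m handwheel '[[[0,0,0],[0,0,0],0.5],[[0,0,0],[0,0,0],0.5],[[0,0,0],[0,0,0],0.5]]'
python3 - <<'E'
from h import *
np.set_printoptions(precision=1,suppress=True)
d,st=save('wrist','w13');plan((465.5,207.5,260),99.2)
g=cv2.cvtColor(d['pixels'],cv2.COLOR_RGB2GRAY);hsv=cv2.cvtColor(d['pixels'],cv2.COLOR_RGB2HSV)
y=np.radians(9.2);ex=np.array([np.cos(y),np.sin(y)]);ey=np.array([-ex[1],ex[0]]);O=np.array([485.1,211.7])
c0=proj(d,st,(465.5,207.5,182));print('grip expected',c0)
m=cv2.inRange(hsv,(50,60,15),(85,255,110));u,v=c0.astype(int);mm=np.zeros_like(m);mm[v-70:v+70,u-60:u+60]=m[v-70:v+70,u-60:u+60]
for c in cv2.findContours(mm,0,1)[0]:
    if cv2.contourArea(c)>100:
        q=cv2.approxPolyDP(c,2,True)[:,0];W=np.array([onz(d,st,*a,182)[:2] for a in q]);print(cv2.contourArea(c));print(np.c_[q,W,(W-O)@ex,(W-O)@ey])
E
```

```text
clock: 20.17
eef_pos: [463.7, 207.7, 292.4]
tool_rot: [-3.14, 0.001, 1.734]
force: [0.6, 0.3, 0.0]
width: 42.7
gripper_force: 0.0
shift [-0.4  1.7 32.6] turn [-0.1  0.   0.1] q [-0.8  0.4  0.4  1.8 -0.2  1.  -0.1]
grip expected [322.9 233.2]
1137.0
[[319.  192.  458.5 234.3 -22.6  26.6]
 [316.  195.  456.9 232.1 -24.6  24.6]
 [315.  259.  463.3 188.6 -25.2 -19.3]
 [319.  263.  466.4 186.2 -22.5 -22.2]
 [328.  263.  472.5 187.2 -16.4 -22.2]
 [331.  260.  474.1 189.7 -14.4 -20. ]
 [332.  196.  467.1 233.1 -14.3  24. ]
 [328.  192.  464.2 235.3 -16.9  26.6]]
```

```bash
f='eef_pos|force:'; python3 -m handwheel '[[[0,0,0],[0.0004,0.0017,0.035],0.5],[[0,0,0],[0,0,0.035],0.5],[[0,0,0],[0,0,0.03],0.5],[[0,0,0],[0,0,0.015],0.5],[[0,0,0],[0,0,0],0.5]]' | egrep "$f"
python3 -m handwheel '[[[0,0,0],[0,0,0.008],0.5],[[0,0,0],[0,0,0.008],0.5],[[0,0,0],[0,0,0.006],0.5],[[0,0,0],[0,0,0],0.5],[[0,0,0],[0,0,0],0.5]]' 
python3 - <<'E'
from h import *
plan((465.6,208.3,155.5),99.2)
E
```

```text
eef_pos: [463.3, 207.4, 175.0]
force: [-0.2, -0.2, -0.3]
gripper_force: 0.0
clock: 21.05
eef_pos: [466.0, 208.5, 156.6]
tool_rot: [3.141, -0.0, 1.731]
force: [-0.3, -0.6, 0.3]
width: 42.7
gripper_force: 0.0
shift [-0.1 -0.4  1.1] turn [ 0.02 -0.01  0.  ] q [-0.71  0.56  0.34  1.99 -0.3   0.64 -0.01]
```

```bash
f='eef_pos|force:'; python3 -m handwheel '[[[0,0,0],[0,0,0],0.8],[[0,0,0],[0,0,0],0.8],[[0,0,0],[0,0,0],1],[[0,0,0],[0,0,0],1],[[0,0,0],[0,0,0],1]]'
python3 -m handwheel '[[[0,0,0],[0,0,0],1],[[0,0,0],[0,0,0],1],[[0,0,0],[0,0,0],1]]'
python3 -m handwheel '[[[0,0,0],[0.001,0,0],1],[[0,0,0],[0.001,0,0],1],[[0,0,0],[0,0,0],1],[[0,0,0],[0,0,0],1]]'| egrep "$f"
python3 -m handwheel '[[[0,0,0],[0.001,0,0],1],[[0,0,0],[0.001,0,0],1],[[0,0,0],[0.001,0,0],1],[[0,0,0],[0,0,0],1],[[0,0,0],[0,0,0],1]]'| egrep "$f"
```

```text
clock: 21.47
eef_pos: [466.0, 208.6, 156.8]
tool_rot: [3.141, -0.001, 1.731]
force: [-1.1, -0.7, 5.2]
width: 10.7
gripper_force: 59.4
clock: 21.72
eef_pos: [466.0, 208.6, 156.8]
tool_rot: [3.141, -0.001, 1.731]
force: [-0.9, 0.2, 6.0]
width: 11.3
gripper_force: 59.5
eef_pos: [466.2, 209.2, 156.8]
force: [0.1, -2.0, 4.8]
gripper_force: 59.5
eef_pos: [465.9, 212.6, 156.8]
force: [-1.0, -3.0, 5.6]
gripper_force: 59.5
```

```bash
f='eef_pos|force:'; python3 -m handwheel '[[[0,0,0],[0,0,-0.0005],1],[[0,0,0],[0.001,0,0],1],[[0,0,0],[0.001,0,0],1],[[0,0,0],[0,0,0],1],[[0,0,0],[0,0,0],1]]'| egrep "$f"
python3 -m handwheel '[[[0,0,0],[0.001,0,0],1],[[0,0,0],[0.001,0,0],1],[[0,0,0],[0.001,0,0],1],[[0,0,0],[0,0,0],1],[[0,0,0],[0,0,0],1]]'| egrep "$f"
python3 -m handwheel '[[[0,0,0],[0.001,0,0],1],[[0,0,0],[0,0,0],1],[[0,0,0],[0,0,0],1]]'| egrep "$f"
```

```text
eef_pos: [465.1, 215.4, 157.0]
force: [1.0, -2.4, 4.0]
gripper_force: 59.4
eef_pos: [464.5, 218.2, 157.0]
force: [0.8, -3.7, 5.5]
gripper_force: 59.6
eef_pos: [464.4, 219.2, 157.0]
force: [0.4, -3.1, 6.0]
gripper_force: 59.6
```

```bash
f='eef_pos|force:|rot'; python3 -m handwheel '[[[0,0,0],[0,0,-0.001],1],[[0,0,0],[0,0,-0.001],1],[[0,0,0],[0,0,0],1],[[0,0,0],[0,0,0],1]]'| egrep "$f"
python3 -m handwheel '[[[0,0,0],[0,0,-0.001],1],[[0,0,0],[0,0,-0.001],1],[[0,0,0],[0,0,-0.001],1],[[0,0,0],[0,0,0],1],[[0,0,0],[0,0,0],1]]'| egrep "$f"
python3 -m handwheel '[[[0,0,0],[0,0,-0.002],1],[[0,0,0],[0,0,-0.002],1],[[0,0,0],[0,0,-0.002],1],[[0,0,0],[0,0,0],1],[[0,0,0],[0,0,0],1]]'| egrep "$f"
```

```text
eef_pos: [463.1, 219.9, 158.3]
tool_rot: [-3.14, -0.0, 1.733]
force: [0.4, -0.5, -1.5]
gripper_force: 58.5
eef_pos: [464.1, 219.4, 161.9]
tool_rot: [3.142, -0.0, 1.731]
force: [0.6, -0.6, -1.6]
gripper_force: 58.5
eef_pos: [464.2, 219.4, 168.0]
tool_rot: [3.141, -0.0, 1.731]
force: [-0.1, -0.2, -0.4]
gripper_force: 58.5
```

```bash
python3 -m handwheel '[[[0,0,0],[0,0,-0.02],1],[[0,0,0],[0,0,-0.035],1],[[0,0,0],[0,0,-0.03],1],[[0,0,0],[0,0,0],1],[[0,0,0],[0,0,0],1]]'
python3 - <<'E'
from h import *
np.set_printoptions(precision=1,suppress=True)
d,st=save('wrist','w14');plan((521,-261,255),85.7)
M=R.from_euler('xyz',st['tool_rot']).as_matrix()
hsv=cv2.cvtColor(d['pixels'],cv2.COLOR_RGB2HSV)
m=cv2.inRange(hsv,(32,60,110),(50,220,255));c=max(cv2.findContours(m,0,1)[0],key=cv2.contourArea);print(cv2.approxPolyDP(c,3,True)[:,0].tolist())
# flap->tool: flap x=tool y, flap y=tool x, flap z=-tool z ; grip ctr (-20,0,z0) at TCP
for lean in(0,.04,.08,.12):
  for z0 in(11.5,):
    Q=[]
    for x,yy in((-68,82),(28,82),(-68,-82),(28,-82)):
        v=R.from_euler('x',lean).apply((x+20,yy,5-z0));Q.append(proj(d,st,M@np.array((v[1],v[0],-v[2]))+st['eef_pos']))
    print(lean,np.array(Q).ravel())
E
```

```text
clock: 25.13
eef_pos: [465.0, 219.8, 254.2]
tool_rot: [3.138, -0.002, 1.731]
force: [-0.1, -0.0, -1.2]
width: 11.2
gripper_force: 58.8
shift [-483.4  -20.4   -2.5] turn [ 0.  -0.  13.5] q [-0.8  0.4  0.4  1.9 -0.2  0.9 -0.1]
[[180, 100], [211, 356], [222, 358], [237, 348], [258, 349], [267, 315], [274, 308], [285, 308], [288, 295], [302, 294], [306, 265], [327, 262], [336, 271], [337, 294], [351, 295], [354, 308], [365, 308], [372, 315], [380, 348], [397, 351], [397, 356], [405, 357], [410, 367], [429, 354], [431, 315], [438, 288], [431, 356], [453, 363], [457, 347], [454, 342], [462, 319], [458, 314], [464, 296], [468, 296], [472, 305], [461, 368], [488, 384], [505, 299], [496, 292], [492, 301], [486, 301], [471, 284], [438, 280], [460, 101]]
0 [184.5  99.2 455.7  99.4 220.8 458.  418.7 458.2]
0.04 [181.4  98.5 458.8  98.7 222.2 452.  417.2 452.2]
0.08 [178.2  98.1 462.   98.3 223.6 446.1 415.9 446.3]
0.12 [174.9  98.1 465.4  98.4 225.  440.1 414.5 440.3]
```

```bash
python3 -m handwheel '[[[0,0,0],[-0.02,-0.001,0],1],[[0,0,0],[-0.03,-0.0015,0],1],[[0,0,0],[-0.035,-0.0015,0],1],[[0,0,0],[-0.035,-0.0015,0],1],[[0,0,0],[-0.035,-0.0015,0],1]]' >/dev/null
python3 -m handwheel '[[[0,0,0],[-0.035,-0.0015,0],1],[[0,0,0],[-0.035,-0.0015,0],1],[[0,0,0],[-0.035,-0.0015,0],1],[[0,0,0],[-0.035,-0.0015,0],1],[[0,0,0],[-0.035,-0.0015,0],1]]'|grep eef
python3 -m handwheel '[[[0,0,0],[-0.035,-0.0015,0],1],[[0,0,0],[-0.035,-0.0015,0],1],[[0,0,0],[-0.035,-0.0015,0],1],[[0,0,0],[-0.03,-0.0012,0],1],[[0,0,0],[-0.02,0,0],1]]'|grep eef
python3 -m handwheel '[[[0,0,4.5],[0,0,0],1],[[0,0,4.5],[0,0,0],1],[[0,0,4.5],[0,0,0],1],[[0,0,0],[0,0,0],1],[[0,0,0],[0,0,0],1]]'
python3 -m handwheel '[[[0,-2,0],[0,0,0],1],[[0,-2,0],[0,0,0],1],[[0,0,0],[0,0,0],1],[[0,0,0],[0,0,0],1],[[0,0,0],[0,0,0],1]]'
python3 - <<'E'
from h import *
np.set_printoptions(precision=1,suppress=True)
plan((521,-261,255),85.7)
d,st=save('wrist','w15');d2,s2=save('scene','s2');d3,s2=save('top','t2')
hsv=cv2.cvtColor(d['pixels'],cv2.COLOR_RGB2HSV)
m=cv2.inRange(hsv,(8,60,60),(26,255,255))
for c in sorted(cv2.findContours(m,0,1)[0],key=cv2.contourArea)[-3:]:
    q=cv2.approxPolyDP(c,4,True)[:,0];print(np.c_[q,[onz(d,st,*a,18)[:2] for a in q]])
c=np.array([533,-262]);y=np.radians(-4.3);E=np.array([[np.cos(y),-np.sin(y)],[np.sin(y),np.cos(y)]])
for x,yy in((-105,145),(105,145),(-105,-145),(105,-145)):
    p=np.r_[c+E@(x,yy),18];print(x,yy,p,proj(d,st,p),'scene',proj(d2,s2,p),'top',proj(d3,s2,p))
E
```

```text
eef_pos: [501.2, -110.1, 251.0]
eef_pos: [519.9, -266.3, 250.8]
clock: 26.85
eef_pos: [520.8, -262.1, 251.1]
tool_rot: [-3.138, -0.001, 1.498]
force: [-0.1, -0.2, -0.6]
width: 11.1
gripper_force: 58.7
clock: 27.27
eef_pos: [521.4, -262.7, 252.6]
tool_rot: [-3.141, 0.069, 1.496]
force: [-0.2, -1.4, -1.3]
width: 11.1
gripper_force: 58.8
shift [ 1.5 -0.5 -2.6] turn [-0.  4.  0.] q [ 0.   0.6  0.5  1.7 -0.3  0.9  0.6]
[[  35.    93.   273.8 -166.8]
 [   0.   147.   223.9 -210.6]
 [   0.   176.   213.7 -237.6]
 [   8.   182.   219.7 -244.1]
 [   1.   193.   208.5 -254.2]
 [  57.   235.   251.3 -301.9]
 [  68.   228.   265.1 -295.3]
 [ 123.   270.   309.3 -345.6]
 [ 164.   224.   363.9 -298.4]
 [ 170.   225.   369.7 -299.9]
 [ 168.   219.   369.  -293.5]
 [ 177.   209.   380.1 -284. ]]
[[ 602.    69.   774.2 -183.9]
 [ 543.    70.   721.6 -181.9]
 [ 471.    96.   659.7 -199.7]
 [ 494.   207.   688.8 -304.5]
 [ 476.   213.   671.5 -309.5]
 [ 477.   225.   673.4 -322.2]
 [ 514.   234.   711.6 -334.6]
 [ 535.   252.   735.7 -356.2]
 [ 617.   227.   817.  -334.7]]
[[ 205.     0.   438.8 -108.5]
 [ 213.    98.   432.8 -184.9]
 [ 451.    99.   642.1 -201. ]
 [ 461.     0.   647.4 -123.7]]
-105 145 [ 439.2 -109.5   18. ] [205.7   1.3] scene [313.9 235.7] top [350.3 271.3]
105 145 [ 648.6 -125.3   18. ] [462.4   2.1] scene [268.2 265.5] top [353.8 201.5]
-105 -145 [ 417.4 -398.7   18. ] [232.9 307.7] scene [263.  199.3] top [448.2 277.1]
105 -145 [ 626.8 -414.5   18. ] [427.5 307.9] scene [218.5 224.5] top [449.8 207.3]
```

```bash
python3 - <<'E'
from h import *
plan((521,-261,30))
E
```

```text
shift [ 17.8  -0.5 222.1] turn None q [ 0.04  0.55  0.54  1.72 -0.26  0.93  0.58]
```

```bash
f='eef_pos|force:'; python3 -m handwheel '[[[0,0,0],[0.003,0,0.037],1],[[0,0,0],[0.003,0,0.037],1],[[0,0,0],[0.003,0,0.037],1],[[0,0,0],[0.003,0,0.037],1],[[0,0,0],[0.002,0,0.03],1]]' |egrep "$f"
python3 -m handwheel '[[[0,0,0],[0.0015,0,0.02],1],[[0,0,0],[0.001,0,0.015],1],[[0,0,0],[0,0,0],1],[[0,0,0],[0,0,0],1],[[0,0,0],[0,0,0],1]]'|egrep "$f"
python3 - <<'E'
from h import *
plan((521,-261,19))
E
```

```text
eef_pos: [520.9, -260.9, 71.9]
force: [0.1, 0.2, -1.3]
gripper_force: 58.7
eef_pos: [522.4, -262.0, 40.2]
force: [0.2, -0.1, -1.1]
gripper_force: 58.7
shift [ 2.3 -1.5 21. ] turn None q [ 0.15  0.83  0.36  1.88 -0.43  0.48  0.7 ]
```

```bash
f='eef_pos|force:'; python3 -m handwheel '[[[0,0,0],[0.0005,0,0.006],1],[[0,0,0],[0.0005,0,0.006],1],[[0,0,0],[0.0003,0,0.004],1],[[0,0,0],[0,0,0],1],[[0,0,0],[0,0,0],1]]' |egrep "$f"
python3 -m handwheel '[[[0,0,0],[0.0001,0,0.0015],1],[[0,0,0],[0.0001,0,0.0015],1],[[0,0,0],[0,0,0],1],[[0,0,0],[0,0,0],1]]'|egrep "$f"
python3 -m handwheel '[[[0,0,0],[0.0001,0,0.0015],1],[[0,0,0],[0,0,0],1],[[0,0,0],[0,0,0],1]]'|egrep "$f"
```

```text
eef_pos: [521.6, -260.8, 22.9]
force: [0.2, 0.2, -1.7]
gripper_force: 58.7
eef_pos: [521.7, -260.9, 20.1]
force: [-0.8, 0.1, -1.8]
gripper_force: 58.7
eef_pos: [521.7, -260.9, 18.5]
force: [-0.7, 1.0, -1.0]
gripper_force: 58.7
```

```bash
f='eef_pos|force:'; python3 -m handwheel '[[[0,0,0],[0,0,0.001],1],[[0,0,0],[0,0,0],1],[[0,0,0],[0,0,0],1]]'|egrep "$f"
python3 -m handwheel '[[[0,0,0],[0,0,0.001],1],[[0,0,0],[0,0,0],1],[[0,0,0],[0,0,0],1]]'|egrep "$f"
```

```text
eef_pos: [521.6, -261.0, 17.5]
force: [-0.0, 0.8, -0.9]
gripper_force: 58.7
eef_pos: [521.8, -261.1, 17.3]
force: [-1.8, 1.3, 6.2]
gripper_force: 59.8
```

```bash
f='eef_pos|force:|width'; python3 -m handwheel '[[[0,0,0],[0,0,0],0.7],[[0,0,0],[0,0,0],0.5],[[0,0,0],[0,0,0],0.5],[[0,0,0],[0,0,0],0.5],[[0,0,0],[0,0,0],0.5]]'|egrep "$f"
python3 -m handwheel '[[[0,0,0],[0,0,-0.01],0.5],[[0,0,0],[0,0,-0.03],0.5],[[0,0,0],[0,0,-0.04],0.5],[[0,0,0],[0,0,-0.04],0.5],[[0,0,0],[0,0,-0.04],0.5]]'|egrep "$f"
python3 -m handwheel '[[[0,0,0],[0,0,-0.04],0.5],[[0,2,0],[0,0,-0.04],0.5],[[0,2,0],[0,0,-0.01],0.5],[[0,0,0],[0,0,0],0.5],[[0,0,0],[0,0,0],0.5]]'|egrep "$f"
python3 - <<'E'
from h import *
np.set_printoptions(precision=1,suppress=True)
d,st=save('wrist','w16');d2,s2=save('scene','s3');d3,_=save('top','t3');print(st['clock'],st['eef_pos'],st['tool_rot'])
hsv=cv2.cvtColor(d['pixels'],cv2.COLOR_RGB2HSV)
m=cv2.inRange(hsv,(32,60,110),(50,220,255));c=max(cv2.findContours(m,0,1)[0],key=cv2.contourArea)
q=cv2.approxPolyDP(c,4,True)[:,0]
C=np.array([533,-262]);y=np.radians(-4.3);E=np.array([[np.cos(y),-np.sin(y)],[np.sin(y),np.cos(y)]])
W=np.array([onz(d,st,*a,11)[:2] for a in q]);print(np.c_[q,W,(W-C)@E])
for n,d0,d1 in(('scene',load('s1')[0],d2),('top',load('t1')[0],d3)):
    df=cv2.absdiff(d0['pixels'],d1['pixels']).max(2)>40
    nn,_,s,_c=cv2.connectedComponentsWithStats(df.astype(np.uint8));print(n,[tuple(x) for x in s[1:] if x[4]>25])
E
```

```text
eef_pos: [521.7, -261.1, 16.5]
force: [-0.6, 0.3, -0.2]
width: 42.6
gripper_force: 0.0
eef_pos: [522.0, -249.8, 178.4]
force: [1.6, -0.2, -1.0]
width: 42.7
gripper_force: 0.0
eef_pos: [522.7, -244.5, 267.0]
force: [-0.2, -0.1, -1.3]
width: 42.6
gripper_force: 0.0
31.0 [ 522.7 -244.5  267. ] [3.1 0.  1.5]
[[ 270.   123.   480.5 -176.7  -58.7   81.1]
 [ 275.   278.   467.6 -337.9  -59.5  -80.6]
 [ 363.   279.   562.5 -346.3   35.8  -81.9]
 [ 365.   259.   565.6 -323.3   37.1  -58.7]
 [ 375.   255.   576.4 -319.6   47.6  -54.1]
 [ 377.   263.   578.2 -328.9   50.1  -63.3]
 [ 388.   262.   590.  -328.6   61.8  -62.1]
 [ 391.   199.   594.6 -260.1   61.3    6.5]
 [ 366.   195.   569.4 -254.    35.7   10.7]
 [ 369.   123.   575.2 -183.9   36.2   81. ]]
scene [(np.int32(350), np.int32(0), np.int32(12), np.int32(32), np.int32(208)), (np.int32(366), np.int32(0), np.int32(26), np.int32(18), np.int32(366)), (np.int32(515), np.int32(0), np.int32(117), np.int32(183), np.int32(4155)), (np.int32(321), np.int32(3), np.int32(31), np.int32(14), np.int32(133)), (np.int32(270), np.int32(9), np.int32(65)
[... 2241 characters left out ...]
72), np.int32(115), np.int32(3973)), (np.int32(9), np.int32(368), np.int32(70), np.int32(39), np.int32(1326)), (np.int32(349), np.int32(382), np.int32(31), np.int32(58), np.int32(415)), (np.int32(299), np.int32(385), np.int32(19), np.int32(4), np.int32(47)), (np.int32(290), np.int32(391), np.int32(7), np.int32(20), np.int32(57)), (np.int32(378), np.int32(439), np.int32(26), np.int32(4), np.int32(63)), (np.int32(0), np.int32(445), np.int32(27), np.int32(8), np.int32(120)), (np.int32(216), np.int32(450), np.int32(76), np.int32(30), np.int32(1926)), (np.int32(344), np.int32(453), np.int32(9), np.int32(27), np.int32(77)), (np.int32(293), np.int32(454), np.int32(28), np.int32(26), np.int32(357))]
```

```bash
python3 -c "
from cell import ctrl;print(ctrl.finish_job())"
```

```text
the job is handed in; nothing more can be done
None
```

The job is handed in at about 31 s: spring squeezed to solid at roughly 7.5 N, tip raised over its lug, fork back in its stand, flap drawn off its stub and laid flat and right way up in the bamboo tray, with the final pictures showing no sign that anything else moved.

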